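# Clear the pass, pack the order and send it out

### The job

The blue pass mat is taken by an empty dish: slide the dish along the counter onto the middle of the round cork mat. Pack the order in the wooden carrier where it stands: the red tub flat on the floor of the pocket, all the white tubs there are stacked squarely on it, the wooden cover on top; then slide the loaded carrier onto the blue mat, centred and square with it, long side along long side. Dish and carrier are pushed and never lifted, and the salt glass and the oil bottle stay where they are.

Things in the scene. Friction and masses are not known exactly. Their poses are not given: they have to be found in the camera images.
- dish: round empty terracotta-coloured dish, loose, 130 mm outside diameter at the rim, 120 at the foot, walls 5 thick, 42 high, about 0.3 to 0.6 kg; it starts on the blue mat. Origin: centre of its underside
- return_mat: round cork mat 160 mm across, 1 mm thin, fixed, flat on the counter: where the dish goes. Things slide over it as if it were not there. Origin: its centre
- pass_mat: blue rectangular mat 200 (along its x) x 186 (along its y), 1 mm thin, fixed, flat on the counter: where the loaded carrier goes, its long side along the mat's long side. Things slide over it as if it were not there. Origin: its centre
- carrier: loose wooden block, 180 (its x) x 166 (its y) x 52 high, 0.3 to 0.6 kg empty, upright flat sides; open pocket in its middle 94 (x) x 60 (y), floor 10 above the counter, walls up to 52. Finger wells: in the middle (|x| < 27 mm) of both long pocket sides the pocket widens, down to its floor, to |y| = 66, leaving an outer wall 17 thick. Origin: centre of its underside
- main_tub: red closed food tub with a flat top and straight sides, 88 (along its x) x 54 (along its y) x 26 high; origin: centre of its underside, z up. Rigid, may be gripped firmly across its 54 mm width. Goes into the pocket first (3 mm play all round)
- side_a: white closed food tub with a flat top and straight sides, 88 (along its x) x 54 (along its y) x 26 high; origin: centre of its underside, z up. Rigid, may be gripped firmly across its 54 mm width; may be absent
- side_b: white closed food tub with a flat top and straight sides, 88 (along its x) x 54 (along its y) x 26 high; origin: centre of its underside, z up. Rigid, may be gripped firmly across its 54 mm width; same as side_a; may be absent
- side_c: white closed food tub with a flat top and straight sides, 88 (along its x) x 54 (along its y) x 26 high; origin: centre of its underside, z up. Rigid, may be gripped firmly across its 54 mm width; same as side_a; may be absent
- cover: wooden cover plate 88 (its x) x 54 (its y) x 8 thick with a black grip bar on top in the middle, 44 (x) x 20 (y) x 24 high (top 32 above its underside). Origin: centre of its underside. Goes on top of the stack; the upper tubs and the cover rest on one another above the pocket walls, held only by friction, so slide the carrier gently
- salt: bystander: small glass cup 54 mm wide, 55 high; leave alone. Origin: centre of its underside
- oil: bystander: green bottle 60 mm wide, 160 high; leave alone. Origin: centre of its underside
Things that resemble listed ones, but are neither listed nor needed, are in the scene too. Leave any green or purple look-alike of the cover alone.

How it is judged:
On the way:
1. red tub, all white tubs and the cover are stacked in the carrier, before the carrier goes to the pass (x of main_tub in the frame of carrier between -0.008 and 0.008 m and y of main_tub in the frame of carrier between -0.008 and 0.008 m and angle between the x axis of each of main_tub, side_a, side_b, side_c, cover and the x axis of carrier, either way round below 0.12 rad and angle between each of main_tub, side_a, side_b, side_c, cover's own z axis and vertical below 0.08 rad and linear speed of each of main_tub, side_a, side_b, side_c, cover below 0.02 m/s and x of side_a in the frame of carrier between -0.008 and 0.008 m and y of side_a in the frame of carrier between -0.008 and 0.008 m and x of side_b in the frame of carrier between -0.008 and 0.008 m and y of side_b in the frame of carrier between -0.008 and 0.008 m and x of side_c in the frame of carrier between -0.008 and 0.008 m and y of side_c in the frame of carrier between -0.008 and 0.008 m and x of cover in the frame of carrier between -0.008 and 0.008 m and y of cover in the frame of carrier between -0.008 and 0.008 m and z of main_tub in the frame of carrier below 0.014 m and z of each of cover, side_a, side_b, side_c in the frame of main_tub above 0.018 m and z of cover in the frame of side_a above 0.018 m and z of cover in the frame of side_b above 0.018 m and z of cover in the frame of side_c above 0.018 m and horizontal distance between carrier and pass_mat above 0.1 m), for 0.2 s.
At the end, for the whole second after the job is handed in: Dish within 15 mm of the cork mat centre; carrier within 12 mm of the blue mat centre and 0.09 rad of square; in its pocket the red tub, all white tubs, cover topmost, each within 8 mm of the middle, 0.12 rad of the carrier direction, 0.08 rad of level; all flat, released, at rest (x of main_tub in the frame of carrier between -0.008 and 0.008 m and y of main_tub in the frame of carrier between -0.008 and 0.008 m and angle between the x axis of each of main_tub, side_a, side_b, side_c, cover and the x axis of carrier, either way round below 0.12 rad and angle between each of main_tub, side_a, side_b, side_c, cover's own z axis and vertical below 0.08 rad and linear speed of each of main_tub, side_a, side_b, side_c, cover below 0.02 m/s and x of side_a in the frame of carrier between -0.008 and 0.008 m and y of side_a in the frame of carrier between -0.008 and 0.008 m and x of side_b in the frame of carrier between -0.008 and 0.008 m and y of side_b in the frame of carrier between -0.008 and 0.008 m and x of side_c in the frame of carrier between -0.008 and 0.008 m and y of side_c in the frame of carrier between -0.008 and 0.008 m and x of cover in the frame of carrier between -0.008 and 0.008 m and y of cover in the frame of carrier between -0.008 and 0.008 m and z of main_tub in the frame of carrier below 0.014 m and z of each of cover, side_a, side_b, side_c in the frame of main_tub above 0.018 m and z of cover in the frame of side_a above 0.018 m and z of cover in the frame of side_b above 0.018 m and z of cover in the frame of side_c above 0.018 m and horizontal distance between dish and return_mat below 0.015 m and height (world z) of each of dish, carrier below 0.004 m and angle between dish's own z axis and vertical below 0.06 rad and linear speed of each of dish, carrier below 0.01 m/s and horizontal distance between carrier and pass_mat below 0.012 m and angle between the x axis of carrier and the x axis of pass_mat, either way round below 0.09 rad); the robot touches nothing.
It fails at once if the carrier or the dish is lifted off the counter or tipped (height (world z) of carrier above 0.015 m or height (world z) of dish above 0.02 m or angle between carrier's own z axis and vertical above 0.2 rad or angle between dish's own z axis and vertical above 0.4 rad).
It fails at once if salt glass or bottle is disturbed (distance of any of salt, oil from where it was at the start of the episode above 0.02 m).
Of side_a, side_b, side_c only 1 to 3 are there at a start; the rules pass over those that are not, and their reading is None.
At some moment in a run one of dish may be knocked a few centimetres aside while the robot is not near it.
Once in a run the grip may slacken for a moment while it holds something.
It also fails if it takes over 210 s, if anything falls off the work surface, if the arm or the gripper's body presses on something with over 40 N, if the wrist force passes 120 N, or if a joint passes its speed limit or range.

### The arm

A 6-joint arm with a two-finger parallel gripper is mounted at the origin on the work surface. World frame = base frame: x ahead of the robot, y to its left, z up, the work surface at z = 0. Lengths are in m, angles in rad, forces in N, time in s.
With the tool pointing down it reaches from about 0.3 to 0.95 m from the base axis. Payload 3.1 kg.
Tool frame: the origin (TCP) lies where the fingers leave the gripper's body, on its centre line; the fingertips stand 73 mm ahead of it and the grasp point (between the pads) lies 54 mm ahead of it; z points along the fingers, y is the line along which they close (so a half turn about z gives the same grasp; the last joint's range is limited). The gripper opens to 85 mm and grips with 20 to 120 N. Pads are 22 mm wide; open, the fingers measure 114 mm over their backs; the gripper's body (76 mm by 85 mm) begins 54 mm behind the grasp point. The pads swing forward as they close: fully open they stand 13 mm farther back than shut.
Start: joints at [-0.07, 0.308, 1.634, -0, 1.2, -0.07], TCP at [0.625, -0, 0.304] pointing down, gripper open.
Joint ranges: [-3.06, 3.06], [-0.79, 1.96], [0.05, 2.63], [-1.19, 4.34], [0.05, 2.64], [-2.94, 2.94]. Speed limits (rad/s): [2.79, 2.79, 3.14, 3.14, 3.14, 3.14].

### API

Orientations are given as a unit quaternion [x, y, z, w].
In Python, from bench import readout, eyes, job gives the robot as it stands.
- The arm moves only by the tool drive_tool, never from a script. Its argument "motion" is a list of rows, each a list of 3 entries, a list of its own where there are three numbers: the shift along the tool's x, y, z in m, then the turn, a rotation vector about the tool's x, y, z in rad, then the opening, from 0 (shut) to 1 (fully open). A call has 1 to 20 rows; each row is the pose to reach, as a shift and turn from the pose commanded when the call began, along the tool's axes at that moment; what a row does not reach only later rows make up. A row lasts 1/12 s, in which the tool goes at most 41.7 mm and 7.16 degrees, less where a joint would pass 70% of its speed; a pose out of reach is approached as far as the arm can. A call with a gripper value outside its range is refused whole. The fingers move at their own pace and stop on an object; "newtons" is the grip in N (left out, the last holds). Time passes only in rows, so rows that repeat a pose let the fingers close. It gives the time, the measured TCP pose, the force, the opening and the grip force at its end, in the units of the state.
- readout.state(): the state, without advancing time (a new reading comes with each control period).
- eyes.capture(name): name is "scene" or "side" or "wrist"; returns the picture (480x640x3 uint8, red, green, blue); there is no depth.
- eyes.camera_info(name): a dict with "fx", "fy", "cx", "cy" (pixels), "distortion" ([k1, k2, p1, p2, k3] as OpenCV has them; the pictures are not rectified), "xyz" and "attitude" of the camera in the world. Camera axes: x right, y down, z forward; pixel columns grow to the right and rows downward; lengths in m; the calibration is good to about 2 mm. A picture is of the moment at which its call begins: read the wrist's pose just before it. camera_info takes no time and is no camera call; for the wrist camera it gives the pose at the moment of the call.
- job.hand_in(): hands the job in; it is judged then, once.
The state is a dict: "time": time; "q": joint angles; "dq": joint speeds; "tau": joint torques, N m; "ee_pos": TCP position; "tcp_rot": TCP orientation; "force": force on the tool from outside, world axes, zero at the start; "moment": the same for the moment, N m; "gripper_width": finger opening in m; "grasp_force": force on a finger pad.
Only numpy, scipy, OpenCV 4.12 (cv2) and the standard library are available. Lean on these libraries where they do the work, as an engineer would, in place of code of your own. Each camera call takes 0.05 s, during which the arm holds its last target. There are 200 camera calls.

## Working session

There is one attempt and no reset: what is moved stays moved. The work goes in short steps, Python scripts to look and compute and a tool call to move; the robot and the scene stay as the last step left them, time stands still between calls to the robot, and variables do not carry over. Pictures are saved under pics/ and viewed, at most 16 in all, crops included, and the job is handed in when it is done.

Besides the shell and the picture viewer there is one more tool, called after "Request:" as a command line: name --argument value ..., lists and objects as JSON in quotes. drive_tool: Moves the arm, as the interface text tells. Its arguments: {"type":"object","properties":{"motion":{"type":"array","items":{"type":"array"}},"newtons":{"type":"number"}},"required":["motion"]}

```bash
mkdir -p pics; ls; python3 - <<'E'
from bench import readout, eyes
import cv2,numpy as np
print(readout.state())
for n in ["scene","side","wrist"]:
    i=eyes.camera_info(n); print(n,i)
    im=eyes.capture(n); cv2.imwrite(f"pics/{n}0.png",im[:,:,::-1])
E
```

```text
pics
{'time': 0.0, 'q': array([-6.97089270e-02,  3.08990043e-01,  1.63516701e+00, -7.99869303e-06,
        1.19969523e+00, -6.96889051e-02]), 'dq': array([-1.06033896e-03, -4.20445769e-04, -1.42883398e-03,  8.15578380e-04,
       -3.38761953e-04,  8.42925470e-05]), 'tau': array([ 1.43707580e-04, -4.15252447e+01, -2.76667070e+01, -1.74997494e-04,
        1.01000658e-02, -1.14578896e-05]), 'ee_pos': array([6.24355919e-01, 1.02601192e-05, 3.02665511e-01]), 'tcp_rot': array([ 0.70711238,  0.70710028, -0.00074413, -0.00085015]), 'force': array([ 0.43857597, -0.30233622,  0.52751852]), 'moment': array([-0.02469434, -0.03774982, -0.01492842]), 'grasp_force': 0.0, 'gripper_width': 0.08521636893901158}
scene {'fx': 479.13562681819474, 'fy': 479.13562681819474, 'cx': 320.890948921722, 'cy': 241.46841833647767, 'distortion': array([-0.1240111,  0.       ,  0.       ,  0.       ,  0.       ]), 'xyz': array([ 1.08843086, -0.6516296 ,  0.73031036]), 'attitude': array([ 0.8649513 ,  0.28474643, -0.12809972, -0.39289844])}
side {'fx': 557.8688178805869, 'fy': 557.8688178805869, 'cx': 314.2484370257, 'cy': 238.79624499242166, 'distortion': array([0.02379987, 0.        , 0.        , 0.        , 0.        ]), 'xyz': array([0.48507496, 0.98621273, 0.88277447]), 'attitude': array([-0.05641093,  0.90053158, -0.42984275,  0.03310427])}
wrist {'fx': 363.79527266253547, 'fy': 363.79527266253547, 'cx': 322.8448245738793, 'cy': 237.84803525121512, 'distortion': array([-0.07585501,  0.        ,  0.        ,  0.        ,  0.        ]), 'xyz': array([0.62312602, 0.08318437, 0.37267548]), 'attitude': array([ 9.86900488e-01,  9.51285511e-05, -7.28039774e-04,  1.61328506e-01])}
```

View images.

View pics/scene0.png

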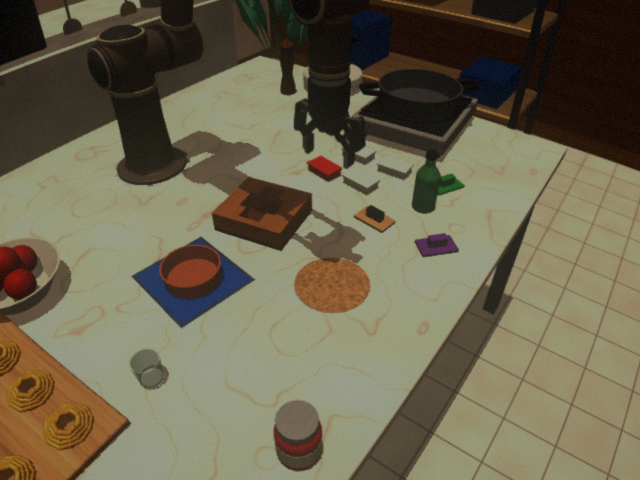

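View pics/side0.png

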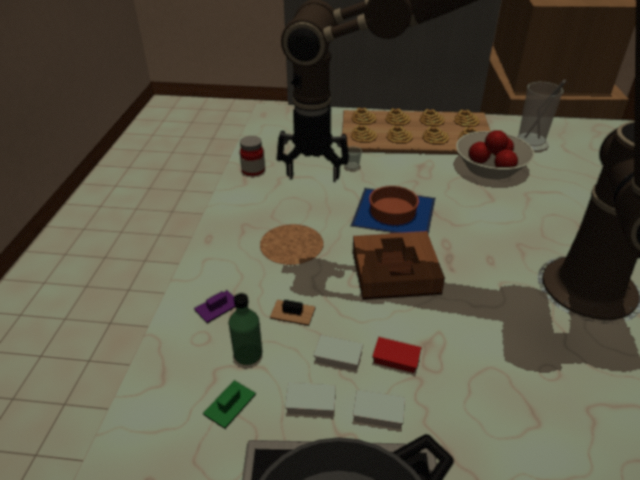

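```bash
cat > h.py <<'E'
import cv2,numpy as np
from scipy.spatial.transform import Rotation as R
from bench import readout,eyes
def cam(n):
    i=eyes.camera_info(n)
    return dict(K=np.array([[i["fx"],0,i["cx"]],[0,i["fy"],i["cy"]],[0,0,1]]),d=i["distortion"],t=np.array(i["xyz"]),R=R.from_quat(i["attitude"]).as_matrix())
def proj(c,P):
    P=np.atleast_2d(np.asarray(P,float)); Rc=c["R"].T
    return cv2.projectPoints(P,cv2.Rodrigues(Rc)[0],-Rc@c["t"],c["K"],c["d"])[0][:,0]
def ray(c,uv):
    p=cv2.undistortPoints(np.asarray(uv,float).reshape(-1,1,2),c["K"],c["d"])[:,0]
    return np.c_[p,np.ones(len(p))]@c["R"].T
def plane(c,uv,z):
    r=ray(c,uv); return c["t"]+r*((z-c["t"][2])/r[:,2])[:,None]
def snap(n,name=None):
    c=cam(n); im=eyes.capture(n)[:,:,::-1].copy()
    if name: cv2.imwrite(f"pics/{name}.png",im)
    return c,im
E
python3 - <<'E'
from h import *
s=cv2.imread("pics/scene0.png");d=cv2.imread("pics/side0.png");w=cv2.imread("pics/wrist0.png")
a=cv2.resize(s[130:270,290:480],(400,295));b=cv2.resize(d[280:440,190:440],(400,256))
w2=cv2.resize(w,(400,300))
can=np.zeros((600,800,3),np.uint8);can[:295,:400]=a;can[300:556,:400]=b;can[:300,400:]=w2
can=np.clip(can*1.6,0,255).astype(np.uint8)
cv2.imwrite("pics/m1.png",can)
H=cv2.cvtColor(d,cv2.COLOR_BGR2HSV)
for p in [(338,352),(311,400),(379,408),(338,365),(400,352),(340,380),(260,380),(300,330),(283,318),(397,365),(400,270)]: print(p,H[p[1],p[0]],d[p[1],p[0]])
H=cv2.cvtColor(s,cv2.COLOR_BGR2HSV)
for p in [(360,178),(394,165),(324,168),(365,154),(370,187),(340,200),(375,225),(190,260),(200,240),(150,300),(330,290)]: print(p,H[p[1],p[0]])
E
```

```text
(338, 352) [ 39  35 137] [118 137 131]
(311, 400) [ 41  32 136] [119 136 130]
(379, 408) [ 40  34 136] [118 136 130]
(338, 365) [15 60 60] [46 53 60]
(400, 352) [  1 211 122] [ 21  24 122]
(340, 380) [ 36  47 135] [110 135 130]
(260, 380) [ 38  43 138] [115 138 132]
(300, 330) [ 37  47 137] [112 137 131]
(283, 318) [ 15 140 111] [ 50  80 111]
(397, 365) [  0 228  47] [ 5  5 47]
(400, 270) [ 10 170  54] [18 30 54]
(360, 178) [ 33  43 154]
(394, 165) [ 35  41 154]
(324, 168) [  3 215 146]
(365, 154) [ 37  45 154]
(370, 187) [17 72 81]
(340, 200) [ 35  48 153]
(375, 225) [ 14 156 152]
(190, 260) [  8 194 121]
(200, 240) [110 137  84]
(150, 300) [ 37  38 154]
(330, 290) [ 13 168 147]
```

View pics/m1.png

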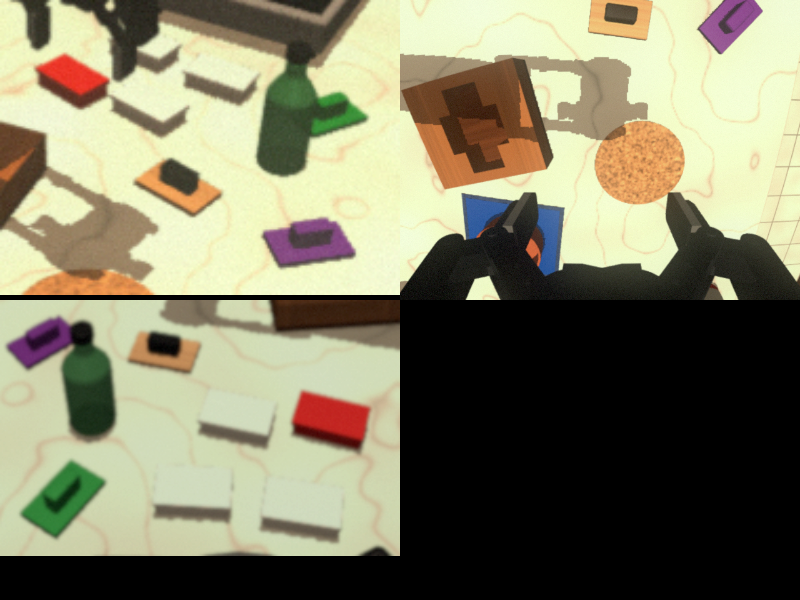

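```bash
python3 - <<'E'
from h import *
c=cam("side");cs=cam("scene")
def f(name,pts,z):
    uv=np.array([(190+x/1.6,280+(y-300)/1.6) for x,y in pts]); P=plane(c,uv,z)
    e=[np.linalg.norm(P[i]-P[(i+1)%4]) for i in range(4)]
    v=(P[1]-P[0]+P[2]-P[3]); print(name,P.mean(0).round(3),np.round(e,3),np.degrees(np.arctan2(v[1],v[0])).round(1))
f("w1",[(207,390),(275,397),(268,433),(199,424)],.026)
f("red",[(301,391),(370,403),(363,440),(293,426)],.026)
f("w2",[(157,465),(232,466),(232,510),(154,507)],.026)
f("w3",[(270,474),(343,482),(340,530),(262,517)],.026)
f("cover",[(135,332),(200,342),(193,370),(129,361)],.008)
print("dish",plane(c,[(394,199)],.042),plane(cs,[(191,263)],.042))
print("cork",plane(c,[(292,244)],0),plane(cs,[(332,285)],0))
print("oil",plane(c,[(247,358)],0),plane(cs,[(425,208)],0),"salt",plane(cs,[(151,380)],0))
print("mat",plane(cs,[(198,238),(253,278),(184,324),(133,279)],0))
print("carr top",plane(cs,[(253,179),(312,207),(278,247-24),(215,212-14)],.052))
w=cam("wrist")
cw=np.array([(403,85),(519,58),(552,165),(445,189)],float)
cw=(cw-[400,0])*1.6
P=plane(w,cw,.052);print("carr",P,np.linalg.norm(np.diff(P,axis=0),axis=1),P.mean(0))
E
```

```text
w1 [0.541 0.272 0.026] [0.085 0.057 0.084 0.055] 178.5
red [0.426 0.264 0.026] [0.085 0.059 0.084 0.057] 173.3
w2 [0.579 0.386 0.026] [0.087 0.058 0.086 0.056] -174.7
w3 [0.455 0.389 0.026] [0.083 0.062 0.085 0.057] 177.9
cover [0.649 0.167 0.008] [0.092 0.052 0.087 0.054] 175.5
dish [[ 0.44362895 -0.23382072  0.042     ]] [[ 0.44507179 -0.23423929  0.042     ]]
cork [[ 0.68936927 -0.06939415  0.        ]] [[ 0.69554695 -0.07653204  0.        ]]
oil [[ 7.20937443e-01  2.94156955e-01 -1.11022302e-16]] [[0.73014128 0.28221499 0.        ]] salt [[ 0.57369457 -0.45879663  0.        ]]
mat [[ 3.54866332e-01 -1.40746799e-01  0.00000000e+00]
 [ 5.48271373e-01 -1.60296078e-01  0.00000000e+00]
 [ 5.24762343e-01 -3.35386826e-01  0.00000000e+00]
 [ 3.41016496e-01 -3.19866863e-01 -1.11022302e-16]]
carr top [[ 0.34821644  0.06471687  0.052     ]
 [ 0.54008801  0.05978786  0.052     ]
 [ 0.51458887 -0.03323976  0.052     ]
 [ 0.32941235 -0.05048074  0.052     ]]
carr [[ 0.3322548   0.07345728  0.052     ]
 [ 0.51184253  0.10357172  0.052     ]
 [ 0.54654176 -0.05104258  0.052     ]
 [ 0.36283181 -0.0952642   0.052     ]] [0.18209512 0.15846015 0.1889574 ] [0.43836772 0.00768055 0.052     ]
```

Request:
drive_tool --motion '[[[0.04,-0.02,0],[0,0,0],1],[[0.08,-0.05,0],[0,0,0],1],[[0.12,-0.08,0],[0,0,0],1],[[0.16,-0.1,0],[0,0,0],1],[[0.16,-0.1,0],[0,0,0],1],[[0.16,-0.1,0],[0,0,0],1],[[0.16,-0.1,0],[0,0,0],1],[[0.16,-0.1,0],[0,0,0],1]]'

```text
time: 0.82
ee_pos: [0.5253, 0.1596, 0.3039]
tcp_rot: [0.707, 0.707, -0.0, 0.0]
force: [-0.4, -0.7, -0.4]
gripper_width: 0.0855
grasp_force: 0.0
```

```bash
python3 - <<'E'
from h import *
import pickle
c,im=snap("wrist","w1"); pickle.dump(c,open("w1.pkl","wb")); print(c["t"],readout.state()["ee_pos"])
E
```

```text
[0.523852   0.24282489 0.37371296] [0.52560795 0.15917188 0.30384362]
```

Request:
drive_tool --motion '[[[0.03,0.03,0],[0,0,0],1],[[0.06,0.06,0],[0,0,0],1],[[0.06,0.1,0],[0,0,0],1],[[0.06,0.1,0],[0,0,0],1],[[0.06,0.1,0],[0,0,0],1],[[0.06,0.1,0],[0,0,0],1],[[0.06,0.1,0],[0,0,0],1]]'

```text
time: 1.45
ee_pos: [0.6246, 0.2187, 0.3037]
tcp_rot: [0.708, 0.707, -0.001, -0.0]
force: [-0.6, 0.9, -0.7]
gripper_width: 0.0855
grasp_force: 0.0
```

```bash
python3 - <<'E'
from h import *
import pickle
c,im=snap("wrist","w2"); pickle.dump(c,open("w2.pkl","wb")); print(c["t"],readout.state()["ee_pos"])
a=cv2.imread("pics/w1.png")
a=np.clip(a*1.5,0,255).astype(np.uint8)
cv2.imwrite("pics/m2.png",a)
E
```

```text
[0.62339809 0.30190367 0.37354316] [0.62445089 0.21892617 0.30411296]
```

View pics/m2.png

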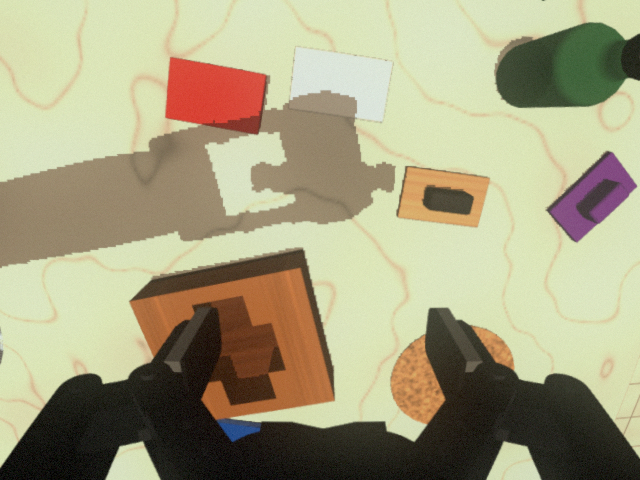

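```bash
cat >> h.py <<'E'
def masks(im):
    H=cv2.cvtColor(cv2.GaussianBlur(im,(3,3),0),cv2.COLOR_BGR2HSV).astype(int); h,s,v=H[...,0],H[...,1],H[...,2]
    return dict(red=((h<6)|(h>174))&(s>170)&(v>95),white=(s<22)&(v>110),wood=(h>8)&(h<20)&(s>90)&(v>130))
def rects(m,mn=700):
    m=cv2.morphologyEx(m.astype(np.uint8),cv2.MORPH_OPEN,np.ones((5,5)))
    cs=[k for k in cv2.findContours(m,cv2.RETR_EXTERNAL,cv2.CHAIN_APPROX_NONE)[0] if cv2.contourArea(k)>mn]
    return cs
def fitrect(c,k,z):
    P=plane(c,k[:,0,:],z)[:,:2]
    (x,y),(a,b),t=cv2.minAreaRect((P*1000).astype(np.float32))
    if a<b: a,b,t=b,a,t+90
    return np.array([x/1000,y/1000,(t+90)%180-90,a,b])
E
python3 - <<'E'
from h import *
import pickle
for n in ["w1","w2"]:
    c=pickle.load(open(n+".pkl","rb")); im=cv2.imread(f"pics/{n}.png"); M=masks(im)
    for k in M:
        z={"red":.026,"white":.026,"wood":.008}[k]
        for q in rects(M[k]):
            print(n,k,cv2.boundingRect(q),[np.round(fitrect(c,q,zz),3) for zz in (z,z+.01)])
im=cv2.imread("pics/w2.png");cv2.imwrite("pics/m3.png",np.clip(im*1.5,0,255).astype(np.uint8))
H=cv2.cvtColor(cv2.imread("pics/w1.png"),cv2.COLOR_BGR2HSV)
for p in [(340,70),(217,95),(340,180),(450,50),(415,185),(235,400),(330,115)]: print(p,H[p[1],p[0]])
E
```

```text
w1 red (167, 59, 97, 65) [array([  0.426,   0.261, -10.703,  86.167,  51.548]), array([  0.429,   0.261, -10.703,  83.689,  50.066])]
w1 white (291, 48, 100, 72) [array([ 0.539,  0.271, -7.963, 85.316, 50.974]), array([ 0.539,  0.27 , -7.963, 82.862, 49.508])]
w1 wood (400, 168, 89, 59) [array([ 0.649,  0.163, -7.029, 86.05 , 52.352]), array([ 0.646,  0.166, -7.029, 83.697, 50.92 ])]
w2 red (78, 130, 82, 52) [array([  0.424,   0.263, -10.623,  81.035,  51.537]), array([  0.43 ,   0.264, -10.623,  78.703,  50.054])]
w2 white (215, 140, 65, 40) [array([ 0.551,  0.263, 14.68 , 62.936, 32.796]), array([ 0.553,  0.264, 14.68 , 61.125, 31.853])]
w2 white (228, 0, 95, 53) [array([ 0.58 ,  0.379,  2.845, 83.032, 39.98 ]), array([ 0.582,  0.376,  2.845, 80.643, 38.829])]
w2 wood (333, 368, 97, 66) [array([ 6.98000e-01, -3.70000e-02, -1.30880e+01,  1.32897e+02,
        9.53560e+01]), array([ 6.96000e-01, -2.80000e-02, -1.30880e+01,  1.29261e+02,
        9.27470e+01])]
w2 wood (305, 226, 85, 52) [array([ 0.649,  0.163, -7.043, 86.924, 51.833]), array([ 0.648,  0.167, -7.043, 84.546, 50.415])]
(340, 70) [ 53  15 151]
(217, 95) [  3 193 145]
(340, 180) [ 19  71 100]
(450, 50) [ 38  38 154]
(415, 185) [ 16 135 144]
(235, 400) [ 12 193  41]
(330, 115) [21 64 91]
```

View pics/m3.png

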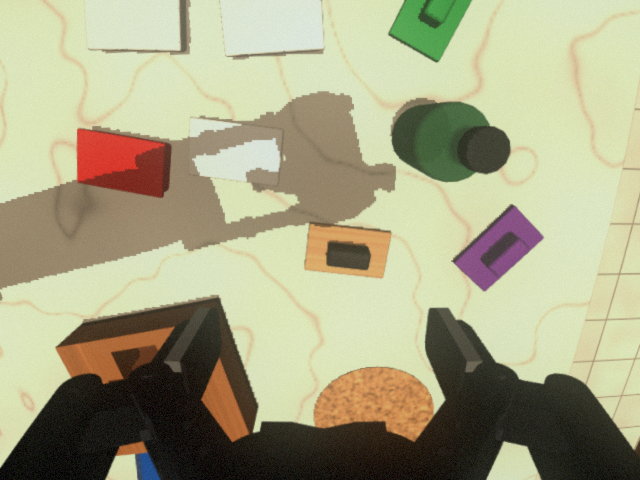

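Request:
drive_tool --motion '[[[-0.036,-0.02,0],[0,0,0],1],[[-0.072,-0.04,0],[0,0,0],1],[[-0.108,-0.06,0],[0,0,0],1],[[-0.144,-0.08,0],[0,0,0],1],[[-0.18,-0.1,0],[0,0,0],1],[[-0.216,-0.12,0],[0,0,0],1],[[-0.25,-0.14,0],[0,0,0],1],[[-0.28,-0.16,0],[0,0,0],1],[[-0.28,-0.16,0],[0,0,0],1],[[-0.28,-0.16,0],[0,0,0],1],[[-0.28,-0.16,0],[0,0,0],1],[[-0.28,-0.16,0],[0,0,0],1]]'

```text
time: 2.5
ee_pos: [0.4654, -0.0593, 0.3045]
tcp_rot: [0.707, 0.707, 0.001, 0.001]
force: [-0.6, -0.9, 0.0]
gripper_width: 0.0854
grasp_force: 0.0
```

```bash
python3 - <<'E'
from h import *
import pickle
c,im=snap("wrist","w3"); pickle.dump(c,open("w3.pkl","wb")); print(c["t"],readout.state()["ee_pos"])
cv2.imwrite("pics/m4.png",np.clip(im*1.6,0,255).astype(np.uint8))
snap("scene","s3")
E
```

```text
[0.46379647 0.0239     0.37437871] [ 0.46550974 -0.05907416  0.30427233]
```

View pics/m4.png

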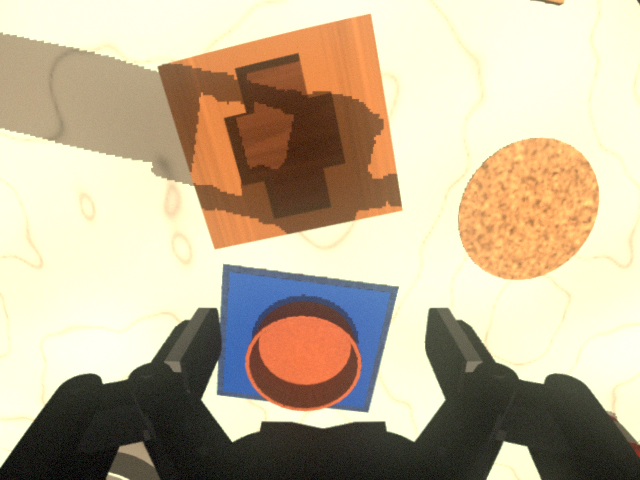

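```bash
python3 - <<'E'
from h import *
import pickle
c=pickle.load(open("w3.pkl","rb")); im=cv2.imread("pics/w3.png")
H=cv2.cvtColor(cv2.GaussianBlur(im,(3,3),0),cv2.COLOR_BGR2HSV).astype(int); h,s,v=H[...,0],H[...,1],H[...,2]
m=(h<20)&(s>120); m[255:]=0; m[:,450:]=0
k=max(rects(m),key=cv2.contourArea)
print("carrier",[fitrect(c,k,z).round(3) for z in(.05,.052)])
m=(h>100)&(h<125)&(s>100)
P=np.vstack([q[:,0] for q in rects(m,100)]); print("mat",fitrect(c,P[:,None],.001).round(3))
cork=(h>8)&(h<22)&(s>90); cork[:,:450]=0;cork[:120]=0; cork[300:]=0
k=max(rects(cork),key=cv2.contourArea); P=plane(c,k[:,0],.001)[:,:2]; print("cork",cv2.minEnclosingCircle((P*1000).astype(np.float32)),cv2.fitEllipse((P*1000).astype(np.float32)))
d=((h<11)|(h>172))&(s>140); d[:260]=0; d[430:]=0; d[:,:240]=0; d[:,370:]=0
k=cv2.convexHull(np.vstack([q[:,0] for q in rects(d,100)])); P=plane(c,k[:,0],.042)[:,:2]; print("dish",cv2.minEnclosingCircle((P*1000).astype(np.float32)),cv2.fitEllipse((P*1000).astype(np.float32)))
for n,pts,z in[("car",[(158,66),(371,14),(402,210),(215,248)],.052),("mat",[(224,265),(398,287),(368,412),(219,394)],.001)]:
    P=plane(c,pts,z)[:,:2]; e=np.linalg.norm(P-np.roll(P,-1,0),axis=1); a=P[1]-P[0]+P[2]-P[3]; print(n,P.mean(0).round(4),e.round(4),np.degrees(np.arctan2(a[1],a[0])).round(2))
E
```

```text
carrier [array([4.31000e-01, 4.00000e-03, 1.21240e+01, 1.80625e+02, 1.65919e+02]), array([4.32000e-01, 4.00000e-03, 1.21240e+01, 1.79511e+02, 1.64896e+02])]
mat [  0.438  -0.239  -7.976 185.891 171.911]
cork ((689.6524047851562, -72.75191497802734), 80.13463592529297) ((689.6974487304688, -72.44244384765625), (158.2562713623047, 158.7271728515625), 53.4850959777832)
dish ((442.8135070800781, -235.9517059326172), 64.1915054321289) ((442.904296875, -236.03761291503906), (125.86051940917969, 128.22195434570312), 174.55101013183594)
car [0.4324 0.0045] [0.1792 0.1647 0.1787 0.1645] 12.0
mat [ 0.4399 -0.2383] [0.198  0.1854 0.1964 0.1831] -8.21
```

Request:
drive_tool --motion '[[[0.321,-0.04,0],[0,0,-1.384],1],[[0.321,-0.04,0],[0,0,-1.384],1],[[0.321,-0.04,0],[0,0,-1.384],1],[[0.321,-0.04,0],[0,0,-1.384],1],[[0.321,-0.04,0],[0,0,-1.384],1],[[0.321,-0.04,0],[0,0,-1.384],1],[[0.321,-0.04,0.1],[0,0,-1.384],1],[[0.321,-0.04,0.1],[0,0,-1.384],1],[[0.321,-0.04,0.1],[0,0,-1.384],1],[[0.321,-0.04,0.1],[0,0,-1.384],1],[[0.321,-0.04,0.1],[0,0,-1.384],1],[[0.321,-0.04,0.1],[0,0,-1.384],1],[[0.321,-0.04,0.1],[0,0,-1.384],1],[[0.321,-0.04,0.1],[0,0,-1.384],1],[[0.321,-0.04,0.1],[0,0,-1.384],1],[[0.321,-0.04,0.1],[0,0,-1.384],1]]'

```text
time: 3.93
ee_pos: [0.4254, 0.261, 0.2045]
tcp_rot: [0.094, 0.996, 0.0, 0.001]
force: [0.4, 0.2, 0.1]
gripper_width: 0.0857
grasp_force: 0.0
```

```bash
cat >> h.py <<'E'
def tool():
    s=readout.state(); M=R.from_quat(s["tcp_rot"]).as_matrix(); return np.array(s["ee_pos"]),M
def delta(x,y,z,yaw):
    """shift in tool axes and turn about tool z to bring TCP to x,y,z with tool x along yaw (deg)"""
    p,M=tool(); d=M.T@(np.array([x,y,z])-p); cur=np.degrees(np.arctan2(M[1,0],M[0,0]))
    w=(yaw-cur+180)%360-180
    tilt=np.degrees(np.arccos(-M[2,2]))
    print("shift",d.round(4),"turn",round(-np.radians(w),3),"| tcp",p.round(4),"yaw",cur.round(2),"tilt",tilt.round(2))
E
python3 - <<'E'
from h import *
c,im=snap("wrist","w4")
M=masks(im)
for k in ["red","white"]:
    for q in rects(M[k]): print(k,cv2.boundingRect(q),fitrect(c,q,.026).round(3))
delta(.426,.262,.078,169.3)
E
```

```text
red (285, 177, 54, 35) [ 0.393  0.26  79.152 36.962 23.981]
shift [-0.0003  0.0011  0.1264] turn -0.001 | tcp [0.4253 0.2609 0.2044] yaw 169.22 tilt 0.06
```

Request:
drive_tool --motion '[[[0,0.0005,0.04],[0,0,0],1],[[0,0.0005,0.08],[0,0,0],1],[[0,0.0005,0.11],[0,0,0],1],[[0,0.0005,0.128],[0,0,0],1],[[0,0.0005,0.128],[0,0,0],1],[[0,0.0005,0.128],[0,0,0],0.3],[[0,0.0005,0.128],[0,0,0],0.3],[[0,0.0005,0.128],[0,0,0],0.3],[[0,0.0005,0.128],[0,0,0],0.3],[[0,0.0005,0.128],[0,0,0],0.3],[[0,0.0005,0.128],[0,0,0],0.3],[[0,0.0005,0.128],[0,0,0],0.3],[[0,0.0005,0.128],[0,0,0],0.3],[[0,0.0005,0.128],[0,0,0],0.3]]' --newtons 60

```text
time: 5.15
ee_pos: [0.427, 0.2624, 0.0781]
tcp_rot: [0.093, 0.996, 0.001, 0.002]
force: [0.1, -0.2, 7.0]
gripper_width: 0.0529
grasp_force: 65.7
```

Request:
drive_tool --motion '[[[0,0,-0.03],[0,0,0],0.3],[[0,0,-0.06],[0,0,0],0.3],[[0,0,-0.09],[0,0,0],0.3],[[0,0,-0.12],[0,0,0],0.3],[[0,0,-0.12],[0,0,0],0.3],[[0,0,-0.12],[0,0,0],0.3]]'

```text
time: 5.65
ee_pos: [0.4264, 0.2622, 0.1984]
tcp_rot: [0.093, 0.996, 0.002, 0.002]
force: [-0.0, -1.3, -1.7]
gripper_width: 0.0528
grasp_force: 64.9
```

```bash
python3 - <<'E'
from h import *
delta(.432,.0043,.2,192.1)
E
```

```text
shift [-0.0534 -0.2523 -0.0023] turn -0.398 | tcp [0.4264 0.2622 0.1984] yaw 169.3 tilt 0.34
```

Request:
drive_tool --motion '[[[-0.007,-0.034,0],[0,0,-0.06],0.3],[[-0.014,-0.068,0],[0,0,-0.11],0.3],[[-0.022,-0.104,0],[0,0,-0.17],0.3],[[-0.03,-0.14,0],[0,0,-0.23],0.3],[[-0.038,-0.176,0],[0,0,-0.29],0.3],[[-0.045,-0.21,0],[0,0,-0.35],0.3],[[-0.05,-0.235,0],[0,0,-0.398],0.3],[[-0.0534,-0.2523,0],[0,0,-0.398],0.3],[[-0.0534,-0.2523,0],[0,0,-0.398],0.3],[[-0.0534,-0.2523,0],[0,0,-0.398],0.3],[[-0.0534,-0.2523,0],[0,0,-0.398],0.3]]'

```text
time: 6.57
ee_pos: [0.4297, 0.0042, 0.1948]
tcp_rot: [-0.105, 0.994, 0.001, -0.001]
force: [-0.2, 0.7, -1.2]
gripper_width: 0.0528
grasp_force: 64.8
```

```bash
python3 - <<'E'
from h import *
delta(.432,.0043,.088,192.1)
out=[]
for n,z0 in(("scene",0),("side",0),("wrist",0)):
    c,im=snap(n,"a_"+n)
    M=masks(im); z=readout.state()["ee_pos"][2]-.078+.026
    for q in rects(M["red"],250): print(n,cv2.boundingRect(q),fitrect(c,q,z).round(3))
    u=proj(c,[.432,.0043,.1])[0].astype(int)
    out.append((im,u))
a,b,w=[x[0] for x in out]
can=np.zeros((600,800,3),np.uint8)
def put(im,u,x0,y0,r=100):
    x=np.clip(u[0]-r,0,640-2*r);y=np.clip(u[1]-int(.75*r),0,480-int(1.5*r)); can[y0:y0+300,x0:x0+400]=cv2.resize(im[y:y+int(1.5*r),x:x+2*r],(400,300))
put(a,out[0][1],0,0);put(b,out[1][1],400,0);can[300:,:400]=cv2.resize(w,(400,300))
cv2.imwrite("pics/m5.png",np.clip(can*1.6,0,255).astype(np.uint8))
E
```

```text
shift [-0.0025 -0.0005  0.1068] turn -0.001 | tcp [0.4297 0.0042 0.1948] yaw -167.93 tilt 0.15
wrist (248, 229, 151, 191) [4.2800e-01 6.0000e-03 1.2195e+01 8.6354e+01 5.3347e+01]
```

View pics/m5.png

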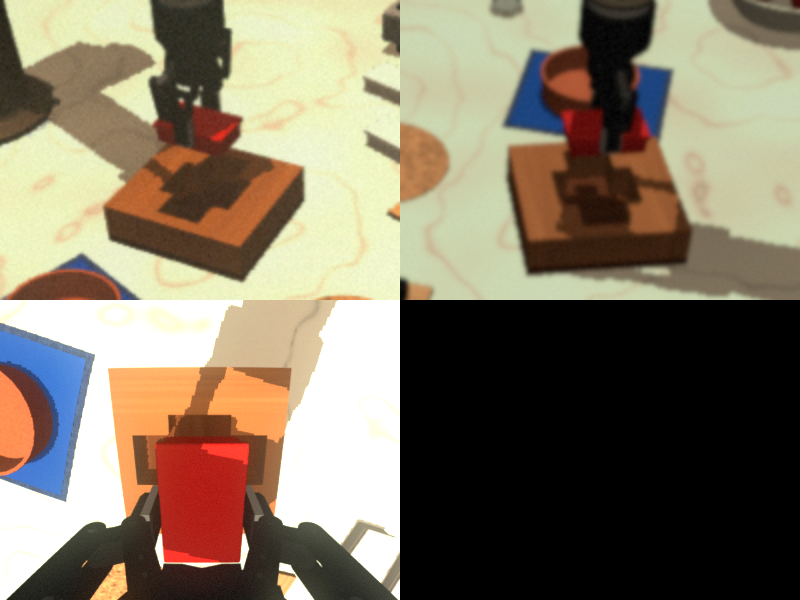

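```bash
python3 - <<'E'
from h import *
c=cam("wrist"); im=cv2.imread("pics/a_wrist.png")
H=cv2.cvtColor(cv2.GaussianBlur(im,(3,3),0),cv2.COLOR_BGR2HSV).astype(int); h,s,v=H[...,0],H[...,1],H[...,2]
m=((h<22)&(s>100)).astype(np.uint8)
# left/right edges rows 130..270, top edge cols 200..440
L=[];Rr=[];T=[]
for r in range(125,270,5):
    w=np.flatnonzero(m[r,150:330]);  L.append((150+w[0]-.5,r))
    w=np.flatnonzero(m[r,300:480]);  Rr.append((300+w[-1]+.5,r))
for q in range(195,440,6): T.append((q,np.flatnonzero(m[90:,q])[0]+89.5))
def line(p):
    P=plane(c,p,.052)[:,:2]; vx,vy,x,y=cv2.fitLine(P.astype(np.float32),cv2.DIST_HUBER,0,.001,.001).ravel(); return np.array([x,y]),np.array([vx,vy])*np.sign(vx if abs(vx)>abs(vy) else vy)
l,r,t=map(line,(L,Rr,T))
for n,(p,d) in zip("LRT",(l,r,t)): print(n,p.round(4),np.degrees(np.arctan2(d[1],d[0])).round(2))
def inter(a,b):
    k=np.linalg.solve(np.c_[a[1],-b[1]],b[0]-a[0]); return a[0]+k[0]*a[1]
A,B=inter(l,t),inter(r,t); print(A,B,np.linalg.norm(A-B))
th=np.arctan2(t[1][1],t[1][0])-np.pi/2; x=np.array([np.cos(th),np.sin(th)])
print("centre",(A+B)/2+.09*x,np.degrees(th))
E
```

```text
L [ 0.4111 -0.0851] 12.07
R [0.3743 0.0769] 11.35
T [ 0.3415 -0.0038] 102.38
[ 0.3616836  -0.09562124] [0.3259429  0.06716719] 0.16666573
centre [0.43171948 0.00507307] 12.383002
```

Request:
drive_tool --motion '[[[-0.0027,-0.0008,0.03],[0,0,0],0.3],[[-0.0027,-0.0008,0.04],[0,0,0],0.3],[[-0.0027,-0.0008,0.05],[0,0,0],0.3],[[-0.0027,-0.0008,0.06],[0,0,0],0.3],[[-0.0027,-0.0008,0.065],[0,0,0],0.3],[[-0.0027,-0.0008,0.07],[0,0,0],0.3],[[-0.0027,-0.0008,0.075],[0,0,0],0.3],[[-0.0027,-0.0008,0.08],[0,0,0],0.3],[[-0.0027,-0.0008,0.085],[0,0,0],0.3]]'

```text
time: 7.47
ee_pos: [0.434, 0.0034, 0.1108]
tcp_rot: [-0.105, 0.994, -0.0, 0.001]
force: [-0.2, -0.1, -1.6]
gripper_width: 0.053
grasp_force: 64.7
```

Request:
drive_tool --motion '[[[0,0,0.007],[0,0,0],0.3],[[0,0,0.012],[0,0,0],0.3],[[0,0,0.017],[0,0,0],0.3],[[0,0,0.021],[0,0,0],0.3],[[0,0,0.022],[0,0,0],0.3],[[0,0,0.022],[0,0,0],0.3]]'

```text
time: 7.97
ee_pos: [0.4333, 0.0034, 0.0886]
tcp_rot: [-0.105, 0.994, 0.0, -0.0]
force: [0.0, 1.2, -1.0]
gripper_width: 0.0527
grasp_force: 64.8
```

Request:
drive_tool --motion '[[[0,0,0.001],[0,0,0],0.3],[[0,0,0.001],[0,0,0],0.9],[[0,0,0.001],[0,0,0],0.9],[[0,0,0.001],[0,0,0],0.9],[[0,0,0.001],[0,0,0],0.9],[[0,0,-0.02],[0,0,0],0.9],[[0,0,-0.06],[0,0,0],0.9],[[0,0,-0.1],[0,0,0],0.9],[[0,0,-0.14],[0,0,0],1],[[0,0,-0.15],[0,0,0],1],[[0,0,-0.15],[0,0,0],1],[[0,0,-0.15],[0,0,0],1]]'

```text
time: 8.97
ee_pos: [0.4335, 0.0034, 0.239]
tcp_rot: [-0.105, 0.994, -0.0, 0.001]
force: [-0.1, 0.4, -1.1]
gripper_width: 0.0855
grasp_force: 0.0
```

```bash
python3 - <<'E'
from h import *
delta(.539,.271,.20,172.0)
c,im=snap("wrist","b1"); M=masks(im)
for q in rects(M["red"],250): print(cv2.boundingRect(q),fitrect(c,q,.036).round(3))
E
```

```text
shift [-0.1592  0.2395  0.0391] turn 0.351 | tcp [0.4335 0.0034 0.239 ] yaw -167.9 tilt 0.07
(290, 259, 46, 18) [ 4.6900e-01  4.0000e-03 -7.7871e+01  3.6937e+01  1.5065e+01]
(287, 170, 72, 55) [  0.41   -0.    -77.901  53.546  42.086]
```

Request:
drive_tool --motion '[[[-0.02,0.034,0],[0,0,0.05],1],[[-0.045,0.068,0],[0,0,0.11],1],[[-0.068,0.102,0],[0,0,0.16],1],[[-0.09,0.136,0.01],[0,0,0.21],1],[[-0.113,0.17,0.02],[0,0,0.27],1],[[-0.136,0.204,0.03],[0,0,0.32],1],[[-0.1592,0.2395,0.039],[0,0,0.351],1],[[-0.1592,0.2395,0.039],[0,0,0.351],1],[[-0.1592,0.2395,0.039],[0,0,0.351],1],[[-0.1592,0.2395,0.039],[0,0,0.351],1]]'

```text
time: 9.85
ee_pos: [0.5371, 0.2702, 0.1966]
tcp_rot: [0.069, 0.998, -0.002, -0.003]
force: [-0.2, 0.3, -0.4]
gripper_width: 0.0854
grasp_force: 0.0
```

```bash
python3 - <<'E'
from h import *
delta(.539,.271,.08,172.0)
c,im=snap("wrist","b2"); M=masks(im)
for k in["white","red"]:
  for q in rects(M[k],250): print(k,cv2.boundingRect(q),fitrect(c,q,.026).round(3))
E
```

```text
shift [-0.0024  0.0015  0.1166] turn 0.001 | tcp [0.5371 0.2702 0.1966] yaw 172.06 tilt 0.37
white (286, 186, 38, 28) [ 0.505  0.262 82.031 25.125 18.598]
```

Request:
drive_tool --motion '[[[-0.0015,0.001,0.04],[0,0,0],1],[[-0.0015,0.001,0.08],[0,0,0],1],[[-0.0015,0.001,0.105],[0,0,0],1],[[-0.0015,0.001,0.117],[0,0,0],1],[[-0.0015,0.001,0.117],[0,0,0],1],[[-0.0015,0.001,0.117],[0,0,0],0.3],[[-0.0015,0.001,0.117],[0,0,0],0.3],[[-0.0015,0.001,0.117],[0,0,0],0.3],[[-0.0015,0.001,0.117],[0,0,0],0.3],[[-0.0015,0.001,0.117],[0,0,0],0.3],[[-0.0015,0.001,0.117],[0,0,0],0.3],[[-0.0015,0.001,0.117],[0,0,0],0.3],[[-0.0015,0.001,0.117],[0,0,0],0.3]]'

```text
time: 10.98
ee_pos: [0.5429, 0.2726, 0.086]
tcp_rot: [0.07, 0.998, 0.001, 0.003]
force: [0.6, -0.6, 6.8]
gripper_width: 0.0522
grasp_force: 64.8
```

Request:
drive_tool --motion '[[[0,0,-0.03],[0,0,0],0.3],[[0,0,-0.06],[0,0,0],0.3],[[0,0,-0.09],[0,0,0],0.3],[[0,0,-0.12],[0,0,0],0.3],[[0,0,-0.15],[0,0,0],0.3],[[0,0,-0.15],[0,0,0],0.3],[[0,0,-0.15],[0,0,0],0.3]]'

```text
time: 11.57
ee_pos: [0.5421, 0.2725, 0.2364]
tcp_rot: [0.07, 0.998, 0.002, 0.003]
force: [-0.6, 0.3, -1.4]
gripper_width: 0.0521
grasp_force: 64.0
```

```bash
python3 - <<'E'
from h import *
delta(.4328,.0038,.215,192.1)
E
```

```text
shift [ 0.071  -0.2814  0.02  ] turn -0.351 | tcp [0.5421 0.2725 0.2364] yaw 172.0 tilt 0.39
```

Request:
drive_tool --motion '[[[0.009,-0.036,0],[0,0,-0.05],0.3],[[0.018,-0.072,0],[0,0,-0.1],0.3],[[0.027,-0.108,0],[0,0,-0.15],0.3],[[0.036,-0.144,0],[0,0,-0.2],0.3],[[0.045,-0.18,0],[0,0,-0.25],0.3],[[0.054,-0.216,0.01],[0,0,-0.3],0.3],[[0.063,-0.25,0.02],[0,0,-0.351],0.3],[[0.071,-0.2814,0.025],[0,0,-0.351],0.3],[[0.071,-0.2814,0.025],[0,0,-0.351],0.3],[[0.071,-0.2814,0.025],[0,0,-0.351],0.3],[[0.071,-0.2814,0.025],[0,0,-0.351],0.3],[[0.071,-0.2814,0.025],[0,0,-0.351],0.3],[[0.071,-0.2814,0.025],[0,0,-0.351],0.3],[[0.071,-0.2814,0.025],[0,0,-0.351],0.3]]'

```text
time: 12.73
ee_pos: [0.4316, 0.0039, 0.208]
tcp_rot: [-0.106, 0.994, 0.0, 0.0]
force: [1.1, -0.3, -0.8]
gripper_width: 0.0521
grasp_force: 63.9
```

```bash
python3 - <<'E'
from h import *
delta(.4328,.0038,.122,192.1)
c,im=snap("wrist","b3"); z=readout.state()["ee_pos"][2]; M=masks(im)
H=cv2.cvtColor(im,cv2.COLOR_BGR2HSV)
print(H[330,320],H[300,320],H[200,600])
for k in["white"]:
  for q in rects(M[k],250): print(k,cv2.boundingRect(q),fitrect(c,q,z-.06).round(3))
cv2.imwrite("pics/m6.png",im)
E
```

```text
shift [-0.0011 -0.0004  0.086 ] turn 0.002 | tcp [0.4316 0.0039 0.208 ] yaw -167.79 tilt 0.03
[ 18  65 118] [ 17  67 115] [ 22  63 173]
```

View pics/m6.png

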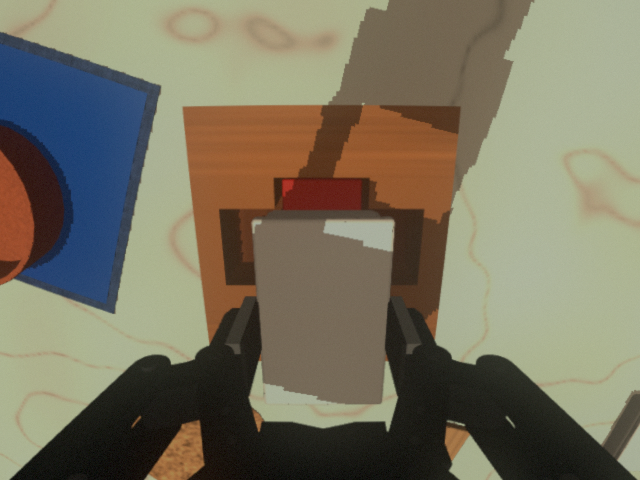

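```bash
cat >> h.py <<'E'
def quad(c,pts,z):
    P=plane(c,pts,z)[:,:2]; e=np.linalg.norm(P-np.roll(P,-1,0),axis=1); a=P[3]-P[0]+P[2]-P[1]
    print("z",round(z,4),"ctr",P.mean(0).round(4),"edges",e.round(4),"yaw",np.degrees(np.arctan2(a[1],a[0])).round(2))
E
python3 - <<'E'
from h import *
c=cam("wrist")
for z in (.140,.148,.155): quad(c,[(254,219),(394,220),(383,404),(263,403)],z)
E
```

```text
z 0.14 ctr [0.4329 0.0058] edges [0.0552 0.0923 0.058  0.092 ] yaw 11.97
z 0.148 ctr [0.428  0.0048] edges [0.052  0.0869 0.0546 0.0867] yaw 11.97
z 0.155 ctr [0.4238 0.0039] edges [0.0492 0.0822 0.0517 0.082 ] yaw 11.97
```

Request:
drive_tool --motion '[[[-0.003,-0.0006,0.03],[0,0,0.002],0.3],[[-0.003,-0.0006,0.05],[0,0,0.002],0.3],[[-0.003,-0.0006,0.06],[0,0,0.002],0.3],[[-0.003,-0.0006,0.07],[0,0,0.002],0.3],[[-0.003,-0.0006,0.075],[0,0,0.002],0.3],[[-0.003,-0.0006,0.08],[0,0,0.002],0.3],[[-0.003,-0.0006,0.083],[0,0,0.002],0.3],[[-0.003,-0.0006,0.083],[0,0,0.002],0.3],[[-0.003,-0.0006,0.083],[0,0,0.002],0.3],[[-0.003,-0.0006,0.083],[0,0,0.002],0.3]]'

```text
time: 13.62
ee_pos: [0.4347, 0.0029, 0.1255]
tcp_rot: [-0.104, 0.995, -0.0, 0.001]
force: [0.2, 0.6, -1.1]
gripper_width: 0.0522
grasp_force: 63.9
```

Request:
drive_tool --motion '[[[0,0,0.002],[0,0,0],0.3],[[0,0,0.0025],[0,0,0],0.3],[[0,0,0.0025],[0,0,0],0.3],[[0,0,0.0025],[0,0,0],0.3]]'

```text
time: 13.95
ee_pos: [0.4341, 0.003, 0.1224]
tcp_rot: [-0.104, 0.995, 0.0, 0.0]
force: [0.4, 0.4, -0.5]
gripper_width: 0.0524
grasp_force: 63.9
```

Request:
drive_tool --motion '[[[0,0,0.001],[0,0,0],0.3],[[0,0,0.001],[0,0,0],0.7],[[0,0,0.001],[0,0,0],0.9],[[0,0,0.001],[0,0,0],0.9],[[0,0,0.001],[0,0,0],0.9],[[0,0,-0.02],[0,0,0],0.9],[[0,0,-0.06],[0,0,0],0.9],[[0,0,-0.1],[0,0,0],0.9],[[0,0,-0.14],[0,0,0],1],[[0,0,-0.18],[0,0,0],1],[[0,0,-0.18],[0,0,0],1],[[0,0,-0.18],[0,0,0],1],[[0,0,-0.18],[0,0,0],1]]'

```text
time: 15.03
ee_pos: [0.4337, 0.0031, 0.302]
tcp_rot: [-0.104, 0.995, 0.0, -0.0]
force: [-0.1, -0.2, -0.0]
gripper_width: 0.0856
grasp_force: 0.0
```

```bash
python3 - <<'E'
from h import *
delta(.517,.38,.30,180)
E
```

```text
shift [-0.1598  0.3514  0.002 ] turn 0.209 | tcp [0.4337 0.0031 0.302 ] yaw -168.01 tilt 0.02
```

Request:
drive_tool --motion '[[[-0.16,0.351,0],[0,0,0.209],1],[[-0.16,0.351,0],[0,0,0.209],1],[[-0.16,0.351,0],[0,0,0.209],1],[[-0.16,0.351,0],[0,0,0.209],1],[[-0.16,0.351,0],[0,0,0.209],1],[[-0.16,0.351,0],[0,0,0.209],1],[[-0.16,0.351,0],[0,0,0.209],1],[[-0.16,0.351,0],[0,0,0.209],1],[[-0.16,0.351,0],[0,0,0.209],1],[[-0.16,0.351,0],[0,0,0.209],1],[[-0.16,0.351,0],[0,0,0.209],1],[[-0.16,0.351,0],[0,0,0.209],1],[[-0.16,0.351,0],[0,0,0.209],1],[[-0.16,0.351,0],[0,0,0.209],1],[[-0.16,0.351,0],[0,0,0.209],1]]'

```text
time: 16.28
ee_pos: [0.5175, 0.3781, 0.3017]
tcp_rot: [0.001, 1.0, -0.001, -0.001]
force: [0.5, -0.4, 1.0]
gripper_width: 0.0854
grasp_force: 0.0
```

```bash
python3 - <<'E'
from h import *
delta(.579,.386,.2,185.)
c,im=snap("wrist","b4"); M=masks(im)
for q in rects(M["white"],250): print(cv2.boundingRect(q),fitrect(c,q,.026).round(3))
cv2.imwrite("pics/m7.png",np.clip(im*1.4,0,255).astype(np.uint8))
E
```

```text
shift [-0.0616  0.0081  0.1017] turn -0.089 | tcp [0.5175 0.3781 0.3017] yaw 179.92 tilt 0.09
(306, 90, 58, 94) [ 0.454  0.39  -2.568 84.478 51.395]
```

View pics/m7.png

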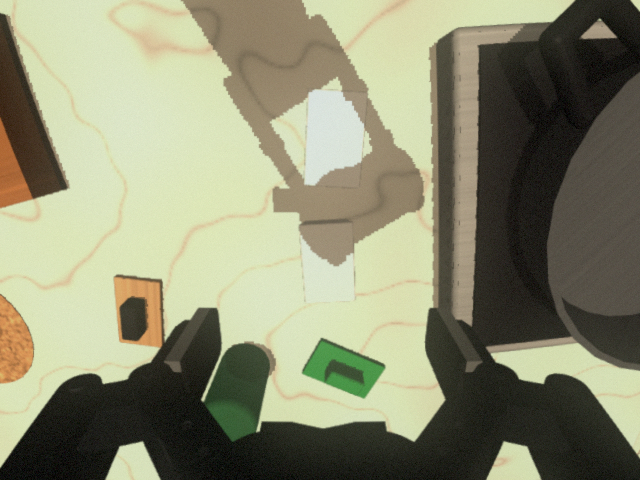

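```bash
python3 - <<'E'
from h import *
c=cam("wrist")
quad(c,[(308,90),(367,94),(360,186),(304,184)],.026)
quad(c,[(300,224),(352,222),(355,301),(304,302)],.026)
print(plane(c,[(433,60),(436,250),(440,330),(480,60),(560,200)],0.0),plane(c,[(548,230)],.1))
delta(.455,.389,.2,177.6);delta(.579,.386,.2,183)
E
```

```text
z 0.026 ctr [0.4552 0.3904] edges [0.0529 0.0836 0.0538 0.0851] yaw -3.04
z 0.026 ctr [0.5789 0.3843] edges [0.0516 0.088  0.0546 0.087 ] yaw 2.54
[[0.381699   0.48396677 0.        ]
 [0.57378556 0.503698   0.        ]
 [0.67608901 0.51932417 0.        ]
 [0.38047589 0.52961595 0.        ]
 [0.51673999 0.63539134 0.        ]] [[0.51940515 0.56133778 0.1       ]]
shift [0.0627 0.0107 0.1022] turn 0.04 | tcp [0.5177 0.3782 0.3022] yaw 179.92 tilt 0.04
shift [-0.0613  0.0079  0.1022] turn -0.054 | tcp [0.5177 0.3782 0.3022] yaw 179.92 tilt 0.04
```

Request:
drive_tool --motion '[[[0.035,0.006,0],[0,0,0.047],1],[[0.063,0.0117,0.02],[0,0,0.047],1],[[0.063,0.0117,0.06],[0,0,0.047],1],[[0.063,0.0117,0.1],[0,0,0.047],1],[[0.063,0.0117,0.14],[0,0,0.047],1],[[0.063,0.0117,0.18],[0,0,0.047],1],[[0.063,0.0117,0.205],[0,0,0.047],1],[[0.063,0.0117,0.218],[0,0,0.047],1],[[0.063,0.0117,0.218],[0,0,0.047],1],[[0.063,0.0117,0.218],[0,0,0.047],1],[[0.063,0.0117,0.218],[0,0,0.047],1]]'

```text
time: 17.25
ee_pos: [0.4565, 0.3923, 0.0867]
tcp_rot: [0.024, 1.0, 0.001, 0.002]
force: [-0.8, 0.3, 0.8]
gripper_width: 0.0854
grasp_force: 0.0
```

Request:
drive_tool --motion '[[[0,0,0],[0,0,0],0.3],[[0,0,0],[0,0,0],0.3],[[0,0,0],[0,0,0],0.3],[[0,0,0],[0,0,0],0.3],[[0,0,0],[0,0,0],0.3],[[0,0,0],[0,0,0],0.3],[[0,0,0],[0,0,0],0.3],[[0,0,0],[0,0,0],0.3]]'

```text
time: 17.92
ee_pos: [0.4562, 0.3924, 0.0867]
tcp_rot: [0.023, 1.0, 0.001, 0.002]
force: [0.7, -1.1, 6.8]
gripper_width: 0.0524
grasp_force: 63.8
```

Request:
drive_tool --motion '[[[0,0,-0.03],[0,0,0],0.3],[[0,0,-0.06],[0,0,0],0.3],[[0,0,-0.09],[0,0,0],0.3],[[0,0,-0.12],[0,0,0],0.3],[[0,0,-0.15],[0,0,0],0.3],[[0,0,-0.15],[0,0,0],0.3],[[0,0,-0.15],[0,0,0],0.3],[[0,0,-0.15],[0,0,0],0.3],[[0,0,-0.15],[0,0,0],0.3]]'

```text
time: 18.67
ee_pos: [0.4536, 0.3904, 0.2324]
tcp_rot: [0.023, 1.0, -0.001, -0.002]
force: [0.1, -0.3, 0.1]
gripper_width: 0.0525
grasp_force: 63.4
```

```bash
python3 - <<'E'
from h import *
delta(.4335,.0034,.235,192.1)
E
```

```text
shift [ 0.002  -0.3876 -0.0016] turn -0.258 | tcp [0.4536 0.3904 0.2324] yaw 177.32 tilt 0.22
```

Request:
drive_tool --motion '[[[0,-0.036,0],[0,0,-0.03],0.3],[[0,-0.072,0],[0,0,-0.06],0.3],[[0,-0.108,0],[0,0,-0.09],0.3],[[0,-0.144,0],[0,0,-0.12],0.3],[[0,-0.18,0],[0,0,-0.15],0.3],[[0,-0.216,0],[0,0,-0.18],0.3],[[0,-0.252,0],[0,0,-0.21],0.3],[[0,-0.288,0],[0,0,-0.23],0.3],[[0,-0.324,0],[0,0,-0.258],0.3],[[0,-0.36,0],[0,0,-0.258],0.3],[[0.002,-0.3876,0],[0,0,-0.258],0.3],[[0.002,-0.3876,0],[0,0,-0.258],0.3],[[0.002,-0.3876,0],[0,0,-0.258],0.3],[[0.002,-0.3876,0],[0,0,-0.258],0.3],[[0.002,-0.3876,0],[0,0,-0.258],0.3],[[0.002,-0.3876,0],[0,0,-0.258],0.3],[[0.002,-0.3876,0],[0,0,-0.258],0.3]]'

```text
time: 20.08
ee_pos: [0.4346, 0.0053, 0.2341]
tcp_rot: [-0.106, 0.994, 0.0, -0.0]
force: [0.6, -0.5, -0.9]
gripper_width: 0.0523
grasp_force: 63.5
```

```bash
cat >> h.py <<'E'
def edges(im,box,thr=12):
    """held tub top face: fit min-area quad from edge of uniform patch via floodFill at several seeds; print polygon"""
E
python3 - <<'E'
from h import *
delta(.4335,.0034,.149,192.1)
c,im=snap("wrist","b5")
cv2.imwrite("pics/m8.png",np.clip(im[180:460,180:460]*1.3,0,255).astype(np.uint8))
E
```

```text
shift [ 0.0014 -0.0016  0.0851] turn 0.002 | tcp [0.4346 0.0053 0.2341] yaw -167.79 tilt 0.03
```

View pics/m8.png

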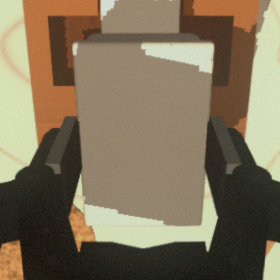

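Request:
drive_tool --motion '[[[0.0012,-0.002,0.03],[0,0,0.002],0.3],[[0.0012,-0.002,0.05],[0,0,0.002],0.3],[[0.0012,-0.002,0.06],[0,0,0.002],0.3],[[0.0012,-0.002,0.07],[0,0,0.002],0.3],[[0.0012,-0.002,0.075],[0,0,0.002],0.3],[[0.0012,-0.002,0.08],[0,0,0.002],0.3],[[0.0012,-0.002,0.082],[0,0,0.002],0.3],[[0.0012,-0.002,0.082],[0,0,0.002],0.3],[[0.0012,-0.002,0.082],[0,0,0.002],0.3],[[0.0012,-0.002,0.082],[0,0,0.002],0.3],[[0.0012,-0.002,0.082],[0,0,0.002],0.3]]'

```text
time: 21.05
ee_pos: [0.4343, 0.0019, 0.153]
tcp_rot: [-0.104, 0.995, -0.0, 0.001]
force: [0.2, 0.6, -1.2]
gripper_width: 0.0517
grasp_force: 63.4
```

Request:
drive_tool --motion '[[[0.0004,0.001,0.002],[0,0,0],0.3],[[0.0004,0.001,0.003],[0,0,0],0.3],[[0.0004,0.001,0.0045],[0,0,0],0.3],[[0.0004,0.001,0.0045],[0,0,0],0.3],[[0.0004,0.001,0.0045],[0,0,0],0.3]]'

```text
time: 21.47
ee_pos: [0.4333, 0.0029, 0.1487]
tcp_rot: [-0.104, 0.995, 0.0, -0.0]
force: [-2.0, 0.6, 7.4]
gripper_width: 0.0521
grasp_force: 64.3
```

Request:
drive_tool --motion '[[[0,0,0],[0,0,0],0.5],[[0,0,0],[0,0,0],0.7],[[0,0,0],[0,0,0],0.9],[[0,0,0],[0,0,0],0.9],[[0,0,0],[0,0,0],0.9],[[0,0,-0.02],[0,0,0],0.9],[[0,0,-0.06],[0,0,0],0.9],[[0,0,-0.1],[0,0,0],0.9],[[0,0,-0.14],[0,0,0],1],[[0,0,-0.15],[0,0,0],1],[[0,0,-0.15],[0,0,0],1],[[0,0,-0.15],[0,0,0],1],[[0,0,-0.15],[0,0,0],1]]'

```text
time: 22.55
ee_pos: [0.432, 0.003, 0.2958]
tcp_rot: [-0.104, 0.995, 0.0, -0.002]
force: [-0.2, -0.0, -0.8]
gripper_width: 0.0859
grasp_force: 0.0
```

```bash
python3 - <<'E'
from h import *
delta(.579,.3845,.30,182.6)
snap("scene","b6s");snap("side","b6d")
E
```

```text
shift [-0.223   0.3426 -0.0046] turn 0.164 | tcp [0.432  0.003  0.2958] yaw -168.01 tilt 0.22
```

Request:
drive_tool --motion '[[[-0.223,0.3426,-0.004],[0,0,0.164],1],[[-0.223,0.3426,-0.004],[0,0,0.164],1],[[-0.223,0.3426,-0.004],[0,0,0.164],1],[[-0.223,0.3426,-0.004],[0,0,0.164],1],[[-0.223,0.3426,-0.004],[0,0,0.164],1],[[-0.223,0.3426,-0.004],[0,0,0.164],1],[[-0.223,0.3426,-0.004],[0,0,0.164],1],[[-0.223,0.3426,-0.004],[0,0,0.164],1],[[-0.223,0.3426,-0.004],[0,0,0.164],1],[[-0.223,0.3426,-0.004],[0,0,0.164],1],[[-0.223,0.3426,-0.004],[0,0,0.164],1],[[-0.223,0.3426,-0.004],[0,0,0.164],1],[[-0.223,0.3426,-0.004],[0,0,0.164],1],[[-0.223,0.3426,-0.004],[0,0,0.164],1],[[-0.223,0.3426,-0.004],[0,0,0.164],1],[[-0.223,0.3426,-0.004],[0,0,0.164],1],[[-0.223,0.3426,-0.004],[0,0,0.164],1]]'

```text
time: 24.07
ee_pos: [0.5803, 0.3833, 0.3026]
tcp_rot: [-0.022, 1.0, 0.0, 0.0]
force: [0.1, -0.7, 0.2]
gripper_width: 0.0853
grasp_force: 0.0
```

```bash
python3 - <<'E'
from h import *
delta(.579,.3845,.086,182.6)
c,im=snap("wrist","b7"); M=masks(im)
for q in rects(M["white"],250): print(cv2.boundingRect(q),fitrect(c,q,.026).round(3))
E
```

```text
shift [0.0014 0.0012 0.2166] turn -0.001 | tcp [0.5803 0.3833 0.3026] yaw -177.48 tilt 0.04
(295, 160, 54, 27) [  0.549   0.382 -84.598  50.173  24.627]
```

Request:
drive_tool --motion '[[[0.0014,0.0008,0.04],[0,0,0],1],[[0.0014,0.0008,0.08],[0,0,0],1],[[0.0014,0.0008,0.12],[0,0,0],1],[[0.0014,0.0008,0.16],[0,0,0],1],[[0.0014,0.0008,0.19],[0,0,0],1],[[0.0014,0.0008,0.21],[0,0,0],1],[[0.0014,0.0008,0.2165],[0,0,0],1],[[0.0014,0.0008,0.2165],[0,0,0],1],[[0.0014,0.0008,0.2165],[0,0,0],1]]'

```text
time: 24.87
ee_pos: [0.5796, 0.3853, 0.0865]
tcp_rot: [-0.022, 1.0, 0.0, 0.001]
force: [0.6, -0.3, 0.9]
gripper_width: 0.0857
grasp_force: 0.0
```

Request:
drive_tool --motion '[[[0,0,0],[0,0,0],0.3],[[0,0,0],[0,0,0],0.3],[[0,0,0],[0,0,0],0.3],[[0,0,0],[0,0,0],0.3],[[0,0,0],[0,0,0],0.3],[[0,0,0],[0,0,0],0.3],[[0,0,0],[0,0,0],0.3],[[0,0,0],[0,0,0],0.3]]'

```text
time: 25.53
ee_pos: [0.5806, 0.3861, 0.0884]
tcp_rot: [-0.023, 1.0, 0.001, 0.002]
force: [-0.5, -0.3, 5.9]
gripper_width: 0.0517
grasp_force: 63.3
```

Request:
drive_tool --motion '[[[0,0,-0.03],[0,0,0],0.3],[[0,0,-0.06],[0,0,0],0.3],[[0,0,-0.09],[0,0,0],0.3],[[0,0,-0.12],[0,0,0],0.3],[[0,0,-0.15],[0,0,0],0.3],[[0,0,-0.17],[0,0,0],0.3],[[0,0,-0.17],[0,0,0],0.3],[[0,0,-0.17],[0,0,0],0.3],[[0,0,-0.17],[0,0,0],0.3],[[0,0,-0.17],[0,0,0],0.3]]'

```text
time: 26.37
ee_pos: [0.5775, 0.3844, 0.2527]
tcp_rot: [-0.023, 1.0, -0.001, -0.002]
force: [-0.4, -0.5, -1.3]
gripper_width: 0.0521
grasp_force: 63.1
```

```bash
python3 - <<'E'
from h import *
delta(.434,.003,.258,192.1)
E
```

```text
shift [ 0.1606 -0.3745 -0.0039] turn -0.166 | tcp [0.5775 0.3844 0.2527] yaw -177.41 tilt 0.27
```

Request:
drive_tool --motion '[[[0.015,-0.034,0],[0,0,-0.015],0.3],[[0.03,-0.068,0],[0,0,-0.03],0.3],[[0.044,-0.102,0],[0,0,-0.045],0.3],[[0.058,-0.136,0],[0,0,-0.06],0.3],[[0.073,-0.17,0],[0,0,-0.075],0.3],[[0.087,-0.204,0],[0,0,-0.09],0.3],[[0.102,-0.238,0],[0,0,-0.105],0.3],[[0.117,-0.272,0],[0,0,-0.12],0.3],[[0.131,-0.306,0],[0,0,-0.14],0.3],[[0.146,-0.34,0],[0,0,-0.166],0.3],[[0.1606,-0.3745,-0.004],[0,0,-0.166],0.3],[[0.1606,-0.3745,-0.004],[0,0,-0.166],0.3],[[0.1606,-0.3745,-0.004],[0,0,-0.166],0.3],[[0.1606,-0.3745,-0.004],[0,0,-0.166],0.3],[[0.1606,-0.3745,-0.004],[0,0,-0.166],0.3],[[0.1606,-0.3745,-0.004],[0,0,-0.166],0.3],[[0.1606,-0.3745,-0.004],[0,0,-0.166],0.3]]'

```text
time: 27.78
ee_pos: [0.4355, 0.0048, 0.259]
tcp_rot: [-0.106, 0.994, 0.0, -0.0]
force: [0.4, 0.6, -1.9]
gripper_width: 0.0522
grasp_force: 63.2
```

```bash
python3 - <<'E'
from h import *
delta(.434,.003,.175,192.1)
c,im=snap("wrist","b8")
# compare with b5: registration of held tub patch
a=cv2.imread("pics/b5.png")
T=cv2.cvtColor(a[205:420,240:410],cv2.COLOR_BGR2GRAY)
g=cv2.cvtColor(im,cv2.COLOR_BGR2GRAY)
for n,sl in (("b5-b8 back edge",(slice(205,240),slice(262,386))),("front",(slice(385,415),slice(275,375)))):
    for nm,img in(("b5",a),("b8",im)):
        G=cv2.GaussianBlur(img,(3,3),0).astype(float).sum(2)
        col=G[sl].mean(1); d=np.diff(col); print(n,nm,sl[0].start+np.argsort(-np.abs(d))[:4],d[np.argsort(-np.abs(d))[:4]].round(0))
for nm,img in(("b5",a),("b8",im)):
    H=cv2.cvtColor(img,cv2.COLOR_BGR2HSV); 
    print(nm,[tuple(H[r,320]) for r in (212,218,222,226,300,400,404,408,412)])
cv2.imwrite("pics/m9.png",np.clip(np.hstack([a[180:460,180:460],im[180:460,180:460]])*1.4,0,255).astype(np.uint8))
E
```

```text
shift [ 0.0018 -0.0014  0.084 ] turn 0.002 | tcp [0.4355 0.0048 0.259 ] yaw -167.78 tilt 0.04
b5-b8 back edge b5 [222 221 223 220] [53. 45. 38. 21.]
b5-b8 back edge b8 [220 221 219 222] [49. 42. 35. 26.]
front b5 [405 406 396 397] [18. 15. 11. 11.]
front b8 [398 399 403 396] [11. 11. 11. 10.]
b5 [(np.uint8(17), np.uint8(67), np.uint8(111)), (np.uint8(15), np.uint8(73), np.uint8(77)), (np.uint8(15), np.uint8(63), np.uint8(89)), (np.uint8(18), np.uint8(60), np.uint8(119)), (np.uint8(17), np.uint8(66), np.uint8(116)), (np.uint8(40), np.uint8(34), np.uint8(173)), (np.uint8(35), np.uint8(33), np.uint8(170)), (np.uint8(36), np.uint8(44), np.uint8(167)), (np.uint8(36), np.uint8(44), np.uint8(168))]
b8 [(np.uint8(16), np.uint8(67), np.uint8(84)), (np.uint8(17), np.uint8(67), np.uint8(76)), (np.uint8(18), np.uint8(68), np.uint8(102)), (np.uint8(17), np.uint8(65), np.uint8(117)), (np.uint8(18), np.uint8(68), np.uint8(112)), (np.uint8(37), np.uint8(34), np.uint8(167)), (np.uint8(37), np.uint8(41), np.uint8(166)), (np.uint8(38), np.uint8(42), np.uint8(165)), (np.uint8(38), np.uint8(41), np.uint8(167))]
```

View pics/m9.png

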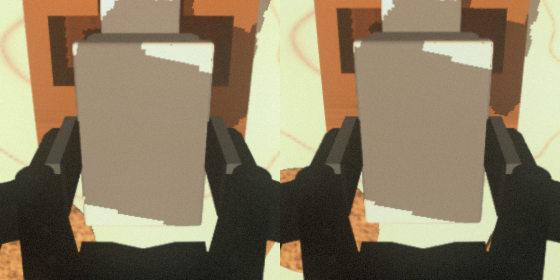

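Request:
drive_tool --motion '[[[0.001,-0.0006,0.03],[0,0,0.002],0.3],[[0.001,-0.0006,0.05],[0,0,0.002],0.3],[[0.001,-0.0006,0.06],[0,0,0.002],0.3],[[0.001,-0.0006,0.068],[0,0,0.002],0.3],[[0.001,-0.0006,0.074],[0,0,0.002],0.3],[[0.001,-0.0006,0.077],[0,0,0.002],0.3],[[0.001,-0.0006,0.079],[0,0,0.002],0.3],[[0.001,-0.0006,0.079],[0,0,0.002],0.3],[[0.001,-0.0006,0.079],[0,0,0.002],0.3],[[0.001,-0.0006,0.079],[0,0,0.002],0.3],[[0.001,-0.0006,0.079],[0,0,0.002],0.3]]'

```text
time: 28.75
ee_pos: [0.4349, 0.0028, 0.181]
tcp_rot: [-0.104, 0.995, -0.0, 0.001]
force: [0.3, -0.9, -0.0]
gripper_width: 0.0514
grasp_force: 63.2
```

Request:
drive_tool --motion '[[[0.0006,0.0003,0.002],[0,0,0],0.3],[[0.0006,0.0003,0.0035],[0,0,0],0.3],[[0.0006,0.0003,0.0045],[0,0,0],0.3],[[0.0006,0.0003,0.0045],[0,0,0],0.3],[[0.0006,0.0003,0.0045],[0,0,0],0.3]]'

```text
time: 29.17
ee_pos: [0.4338, 0.0031, 0.1763]
tcp_rot: [-0.104, 0.995, 0.0, -0.0]
force: [-2.6, 0.2, 5.9]
gripper_width: 0.0517
grasp_force: 63.8
```

Request:
drive_tool --motion '[[[0,0,0],[0,0,0],0.5],[[0,0,0],[0,0,0],0.7],[[0,0,0],[0,0,0],0.9],[[0,0,0],[0,0,0],0.9],[[0,0,0],[0,0,0],0.9],[[0,0,-0.02],[0,0,0],0.9],[[0,0,-0.06],[0,0,0],0.9],[[0,0,-0.1],[0,0,0],0.9],[[0,0,-0.125],[0,0,0],1],[[0,0,-0.125],[0,0,0],1],[[0,0,-0.125],[0,0,0],1],[[0,0,-0.125],[0,0,0],1]]'

```text
time: 30.17
ee_pos: [0.4332, 0.0031, 0.3001]
tcp_rot: [-0.104, 0.995, 0.0, -0.001]
force: [-1.1, 0.2, 0.2]
gripper_width: 0.0856
grasp_force: 0.0
```

```bash
python3 - <<'E'
from h import *
delta(.649,.163,.25,173)
c,im=snap("wrist","c1"); snap("side","c1d"); snap("scene","c1s")
H=cv2.cvtColor(im,cv2.COLOR_BGR2HSV)
cv2.imwrite("pics/m10.png",np.clip(im*1.4,0,255).astype(np.uint8))
E
```

```text
shift [-0.2444  0.1115  0.0498] turn 0.331 | tcp [0.4332 0.0031 0.3001] yaw -168.01 tilt 0.08
```

Go over the cover and re-measure.

Request:
drive_tool --motion '[[[-0.2444,0.1115,0],[0,0,0.331],1],[[-0.2444,0.1115,0],[0,0,0.331],1],[[-0.2444,0.1115,0],[0,0,0.331],1],[[-0.2444,0.1115,0],[0,0,0.331],1],[[-0.2444,0.1115,0],[0,0,0.331],1],[[-0.2444,0.1115,0],[0,0,0.331],1],[[-0.2444,0.1115,0],[0,0,0.331],1],[[-0.2444,0.1115,0.04],[0,0,0.331],1],[[-0.2444,0.1115,0.05],[0,0,0.331],1],[[-0.2444,0.1115,0.05],[0,0,0.331],1],[[-0.2444,0.1115,0.05],[0,0,0.331],1],[[-0.2444,0.1115,0.05],[0,0,0.331],1],[[-0.2444,0.1115,0.05],[0,0,0.331],1],[[-0.2444,0.1115,0.05],[0,0,0.331],1]]'

```text
time: 31.48
ee_pos: [0.6505, 0.1627, 0.2531]
tcp_rot: [0.061, 0.998, 0.0, 0.002]
force: [0.2, -0.6, 0.8]
gripper_width: 0.0854
grasp_force: 0.0
```

```bash
python3 - <<'E'
from h import *
delta(.649,.163,.086,173)
c,im=snap("wrist","c2")
H=cv2.cvtColor(cv2.GaussianBlur(im,(3,3),0),cv2.COLOR_BGR2HSV).astype(int);h,s,v=H[...,0],H[...,1],H[...,2]
m=(h>8)&(h<20)&(s>80)
for q in rects(m,400): print(cv2.boundingRect(q),fitrect(c,q,.008).round(3))
E
```

```text
shift [ 0.0021 -0.      0.1671] turn -0.0 | tcp [0.6505 0.1627 0.2531] yaw 172.99 tilt 0.2
(486, 465, 55, 15) [ 1.016  0.366 77.453 76.813 26.299]
(20, 200, 152, 145) [ 6.87000e-01 -6.70000e-02 -1.69210e+01  1.56007e+02  1.55433e+02]
(290, 161, 64, 96) [ 0.648  0.164 -7.029 87.345 55.34 ]
(0, 0, 225, 120) [4.98000e-01 2.00000e-03 8.30820e+01 2.02677e+02 9.01320e+01]
```

Request:
drive_tool --motion '[[[0.0025,0.0005,0.04],[0,0,0],1],[[0.0025,0.0005,0.08],[0,0,0],1],[[0.0025,0.0005,0.12],[0,0,0],1],[[0.0025,0.0005,0.15],[0,0,0],1],[[0.0025,0.0005,0.165],[0,0,0],1],[[0.0025,0.0005,0.165],[0,0,0],1],[[0.0025,0.0005,0.165],[0,0,0],1],[[0.0025,0.0005,0.165],[0,0,0],1],[[0.0025,0.0005,0.165],[0,0,0],1]]'

```text
time: 32.28
ee_pos: [0.6498, 0.1641, 0.0893]
tcp_rot: [0.061, 0.998, 0.001, 0.003]
force: [0.4, -0.1, 1.0]
gripper_width: 0.0852
grasp_force: 0.0
```

Request:
drive_tool --motion '[[[0.0015,0,0.002],[0,0,0],1],[[0.0015,0,0.003],[0,0,0],0.5],[[0.0015,0,0.003],[0,0,0],0.1],[[0.0015,0,0.003],[0,0,0],0.1],[[0.0015,0,0.003],[0,0,0],0.1],[[0.0015,0,0.003],[0,0,0],0.1],[[0.0015,0,0.003],[0,0,0],0.1],[[0.0015,0,0.003],[0,0,0],0.1],[[0.0015,0,0.003],[0,0,0],0.1],[[0.0015,0,0.003],[0,0,0],0.1],[[0.0015,0,0.003],[0,0,0],0.1],[[0.0015,0,0.003],[0,0,0],0.1]]'

```text
time: 33.28
ee_pos: [0.6461, 0.1639, 0.0831]
tcp_rot: [0.061, 0.998, 0.0, 0.0]
force: [-0.1, -0.2, 0.7]
gripper_width: 0.0187
grasp_force: 61.7
```

Request:
drive_tool --motion '[[[0,0,-0.03],[0,0,0],0.1],[[0,0,-0.06],[0,0,0],0.1],[[0,0,-0.09],[0,0,0],0.1],[[0,0,-0.12],[0,0,0],0.1],[[0,0,-0.15],[0,0,0],0.1],[[0,0,-0.18],[0,0,0],0.1],[[0,0,-0.2],[0,0,0],0.1],[[0,0,-0.2],[0,0,0],0.1],[[0,0,-0.2],[0,0,0],0.1],[[0,0,-0.2],[0,0,0],0.1],[[0,0,-0.2],[0,0,0],0.1]]'

```text
time: 34.2
ee_pos: [0.6443, 0.1636, 0.2798]
tcp_rot: [0.061, 0.998, -0.001, -0.003]
force: [-0.7, -1.2, -0.7]
gripper_width: 0.0189
grasp_force: 61.4
```

```bash
python3 - <<'E'
from h import *
delta(.4335,.0035,.285,192.1)
E
```

```text
shift [ 0.1898 -0.1845 -0.0039] turn -0.333 | tcp [0.6443 0.1636 0.2798] yaw 173.02 tilt 0.3
```

Request:
drive_tool --motion '[[[0.023,-0.023,0],[0,0,-0.04],0.1],[[0.046,-0.046,0],[0,0,-0.08],0.1],[[0.069,-0.068,0],[0,0,-0.12],0.1],[[0.092,-0.09,0],[0,0,-0.16],0.1],[[0.115,-0.112,0],[0,0,-0.2],0.1],[[0.138,-0.134,0],[0,0,-0.24],0.1],[[0.16,-0.156,0],[0,0,-0.28],0.1],[[0.18,-0.175,-0.004],[0,0,-0.333],0.1],[[0.1898,-0.1845,-0.004],[0,0,-0.333],0.1],[[0.1898,-0.1845,-0.004],[0,0,-0.333],0.1],[[0.1898,-0.1845,-0.004],[0,0,-0.333],0.1],[[0.1898,-0.1845,-0.004],[0,0,-0.333],0.1],[[0.1898,-0.1845,-0.004],[0,0,-0.333],0.1],[[0.1898,-0.1845,-0.004],[0,0,-0.333],0.1]]'

```text
time: 35.37
ee_pos: [0.4359, 0.0043, 0.2868]
tcp_rot: [-0.106, 0.994, 0.0, 0.0]
force: [-0.0, 0.5, -0.6]
gripper_width: 0.0187
grasp_force: 61.4
```

```bash
python3 - <<'E'
from h import *
delta(.4335,.0035,.2,192.1)
c,im=snap("wrist","c3")
z=readout.state()["ee_pos"][2]-.0835+.008
H=cv2.cvtColor(cv2.GaussianBlur(im,(3,3),0),cv2.COLOR_BGR2HSV).astype(int);h,s,v=H[...,0],H[...,1],H[...,2]
m=(h>8)&(h<22)&(s>80)
for q in rects(m,400): print(cv2.boundingRect(q),fitrect(c,q,z).round(3))
cv2.imwrite("pics/m11.png",np.clip(im[120:,120:520]*1.4,0,255).astype(np.uint8))
E
```

```text
shift [ 0.0025 -0.0003  0.0868] turn 0.001 | tcp [0.4359 0.0043 0.2868] yaw -167.86 tilt 0.01
(153, 333, 100, 47) [ 4.7200e-01 -4.9000e-02 -5.9769e+01  5.5639e+01  1.8843e+01]
(0, 143, 76, 106) [ 0.411 -0.125 -4.173 46.062 35.985]
(219, 101, 209, 229) [ 3.9700e-01 -3.0000e-03  1.2415e+01  9.9257e+01  8.0265e+01]
```

View pics/m11.png

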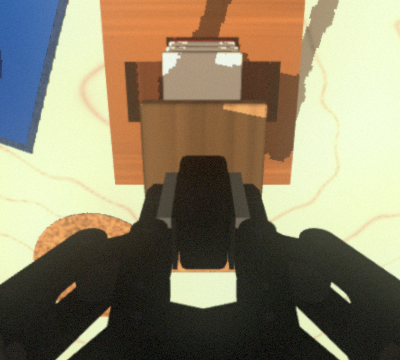

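```bash
python3 - <<'E'
from h import *
c=cam("wrist")
A=plane(c,[(260,222),(387,221)],.2113);B=plane(c,[(281,172),(363,172)],.114);F=plane(c,[(325,392)],.2113)
for P in(A,B): print(P.round(4),P.mean(0).round(4),np.linalg.norm(P[0]-P[1]))
x=np.array([np.cos(np.radians(12.1)),np.sin(np.radians(12.1))]);y=np.array([-x[1],x[0]])
d=A.mean(0)[:2]-B.mean(0)[:2]; print("cover minus tub along x,y",d@x,d@y, "front-back",(F[0,:2]-A.mean(0)[:2])@x)
# red top back edge & carrier centre for reference
print("tub3 centre",B.mean(0)[:2]+.044*x,"cover centre",A.mean(0)[:2]+.044*x)
E
```

```text
[[ 0.4007 -0.0285  0.2113]
 [ 0.3892  0.0231  0.2113]] [ 0.3949 -0.0027  0.2113] 0.05288788069366033
[[ 0.3947 -0.0315  0.114 ]
 [ 0.3832  0.0219  0.114 ]] [ 0.389  -0.0048  0.114 ] 0.05458271684111927
cover minus tub along x,y 0.006253996346355149 0.000785795456698107 front-back 0.08856017504405751
tub3 centre [0.43200881 0.00440743] cover centre [0.43795915 0.00648672]
```

Request:
drive_tool --motion '[[[0.0062,-0.0004,0.03],[0,0,0],0.1],[[0.0062,-0.0004,0.05],[0,0,0],0.1],[[0.0062,-0.0004,0.065],[0,0,0],0.1],[[0.0062,-0.0004,0.075],[0,0,0],0.1],[[0.0062,-0.0004,0.08],[0,0,0],0.1],[[0.0062,-0.0004,0.083],[0,0,0],0.1],[[0.0062,-0.0004,0.085],[0,0,0],0.1],[[0.0062,-0.0004,0.085],[0,0,0],0.1],[[0.0062,-0.0004,0.085],[0,0,0],0.1],[[0.0062,-0.0004,0.085],[0,0,0],0.1]]'

```text
time: 36.25
ee_pos: [0.4297, 0.0021, 0.2027]
tcp_rot: [-0.105, 0.994, -0.0, 0.001]
force: [-0.4, -0.1, -0.6]
gripper_width: 0.0191
grasp_force: 61.4
```

Request:
drive_tool --motion '[[[0,0,0.002],[0,0,0],0.1],[[0,0,0.004],[0,0,0],0.1],[[0,0,0.0055],[0,0,0],0.1],[[0,0,0.0055],[0,0,0],0.1],[[0,0,0.0055],[0,0,0],0.1]]'

```text
time: 36.67
ee_pos: [0.4293, 0.0021, 0.197]
tcp_rot: [-0.105, 0.994, -0.0, 0.0]
force: [-0.7, 0.7, 5.4]
gripper_width: 0.0186
grasp_force: 61.9
```

Request:
drive_tool --motion '[[[0,0,0],[0,0,0],0.3],[[0,0,0],[0,0,0],0.6],[[0,0,0],[0,0,0],0.9],[[0,0,0],[0,0,0],0.9],[[0,0,0],[0,0,0],0.9],[[0,0,-0.02],[0,0,0],0.9],[[0,0,-0.06],[0,0,0],0.9],[[0,0,-0.1],[0,0,0],0.9],[[0,0,-0.11],[0,0,0],0.9],[[0,0,-0.11],[0,0,0],0.9],[[0,0,-0.11],[0,0,0],0.9]]'

```text
time: 37.58
ee_pos: [0.4291, 0.0021, 0.3065]
tcp_rot: [-0.105, 0.994, -0.0, 0.001]
force: [-0.5, -0.2, -0.7]
gripper_width: 0.0767
grasp_force: 0.0
```

```bash
python3 - <<'E'
from h import *
print(readout.state()["q"].round(2)); delta(.443,-.236,.305,123.5); delta(.443,-.236,.305,-56.5)
E
```

```text
[-0.1  -0.09  2.07  0.    1.16 -1.88]
shift [ 0.0363 -0.2358  0.0015] turn 1.197 | tcp [0.4291 0.0021 0.3065] yaw -167.9 tilt 0.07
shift [ 0.0363 -0.2358  0.0015] turn -1.944 | tcp [0.4291 0.0021 0.3065] yaw -167.9 tilt 0.07
```

Request:
drive_tool --motion '[[[0.0363,-0.2358,0],[0,0,1.197],0.7],[[0.0363,-0.2358,0],[0,0,1.197],0.7],[[0.0363,-0.2358,0],[0,0,1.197],0.7],[[0.0363,-0.2358,0],[0,0,1.197],0.7],[[0.0363,-0.2358,0],[0,0,1.197],0.7],[[0.0363,-0.2358,0],[0,0,1.197],0.7],[[0.0363,-0.2358,0],[0,0,1.197],0.7],[[0.0363,-0.2358,0],[0,0,1.197],0.7],[[0.0363,-0.2358,0],[0,0,1.197],0.7],[[0.0363,-0.2358,0],[0,0,1.197],0.7],[[0.0363,-0.2358,0],[0,0,1.197],0.7],[[0.0363,-0.2358,0],[0,0,1.197],0.7],[[0.0363,-0.2358,0],[0,0,1.197],0.7],[[0.0363,-0.2358,0],[0,0,1.197],0.7],[[0.0363,-0.2358,0],[0,0,1.197],0.7]]'

```text
time: 38.83
ee_pos: [0.4428, -0.2359, 0.3059]
tcp_rot: [0.473, 0.881, 0.0, -0.0]
force: [-0.2, -0.6, 0.2]
gripper_width: 0.06
grasp_force: 0.0
```

```bash
cat >> h.py <<'E'
def dish(c,im,zr=.042):
    H=cv2.cvtColor(cv2.GaussianBlur(im,(3,3),0),cv2.COLOR_BGR2HSV).astype(int);h,s,v=H[...,0],H[...,1],H[...,2]
    m=((h<=10)|(h>172))&(s>150)
    for q in rects(m,1500):
        P=plane(c,cv2.convexHull(q)[:,0],zr)[:,:2]*1000; (x,y),r=cv2.minEnclosingCircle(P.astype(np.float32)); e=cv2.fitEllipse(P.astype(np.float32))
        if r<80: print("dish?",cv2.boundingRect(q),np.round([x,y,r],1),np.round(e[0]+e[1],1))
E
python3 - <<'E'
from h import *
delta(.443,-.236,.085,123.5)
c,im=snap("wrist","d1"); dish(c,im)
for n in("scene","side"):
    c,im=snap(n,"d1_"+n); print(n); dish(c,im)
E
```

```text
shift [-3.000e-04  1.000e-04  2.209e-01] turn 0.001 | tcp [ 0.4428 -0.2359  0.3059] yaw 123.57 tilt 0.04
dish? (0, 259, 35, 59) [ 208.  -500.    41.2] [ 197.1 -503.9   62.    95.9]
dish? (272, 179, 108, 103) [ 458.1 -251.8   54.3] [ 457.3 -253.   101.7  106.4]
scene
side
```

```bash
python3 - <<'E'
from h import *
c=cam("wrist");im=cv2.imread("pics/d1.png")
H=cv2.cvtColor(cv2.GaussianBlur(im,(3,3),0),cv2.COLOR_BGR2HSV).astype(int);h,s,v=H[...,0],H[...,1],H[...,2]
for th in(140,120,100):
    m=((h<=12)|(h>170))&(s>th)
    for q in rects(m,1500):
        P=plane(c,cv2.convexHull(q)[:,0],.042)[:,:2]*1000; print(th,cv2.boundingRect(q),np.round(cv2.fitEllipse(P.astype(np.float32))[0:2],1).tolist())
for u in range(250,420,8): print(u,tuple(map(int,H[230,u])),end=" ")
can=np.zeros((480,800,3),np.uint8); can[:,:640]=0
a=im[130:370,220:440]; b=cv2.imread("pics/d1_scene.png")[170:330,110:330]; 
can[:480,:440]=cv2.resize(a,(440,480)); can[:262,440:]=cv2.resize(b,(360,262))
b=cv2.imread("pics/d1_side.png")[150:300,330:470];can[265:480,440:640]=cv2.resize(b,(200,215))
cv2.imwrite("pics/m12.png",np.clip(can*1.4,0,255).astype(np.uint8))
E
```

```text
140 (0, 258, 36, 60) [[195.4, -505.4], [64.3, 99.6]]
140 (272, 178, 116, 107) [[460.7, -253.6], [107.5, 111.8]]
140 (407, 0, 87, 49) [[440.3, -43.8], [43.7, 84.1]]
120 (0, 258, 36, 60) [[196.6, -504.3], [64.1, 98.1]]
120 (260, 178, 130, 124) [[463.2, -264.2], [127.1, 128.1]]
120 (407, 0, 87, 49) [[440.4, -43.4], [44.3, 84.2]]
100 (0, 258, 36, 61) [[196.1, -505.2], [64.9, 101.3]]
100 (259, 178, 131, 125) [[463.1, -264.2], [127.6, 128.6]]
100 (407, 0, 87, 49) [[440.1, -43.5], [44.5, 83.4]]
250 (109, 142, 108) 258 (112, 108, 102) 266 (7, 125, 61) 274 (9, 171, 131) 282 (8, 174, 138) 290 (9, 177, 137) 298 (8, 176, 139) 306 (9, 179, 140) 314 (9, 181, 141) 322 (9, 183, 142) 330 (8, 182, 139) 338 (9, 183, 138) 346 (9, 180, 140) 354 (9, 178, 136) 362 (9, 177, 141) 370 (9, 178, 139) 378 (8, 139, 64) 386 (8, 171, 131) 394 (109, 140, 106) 402 (109, 138, 107) 410 (111, 59, 69) 418 (26, 57, 148)
```

View pics/m12.png

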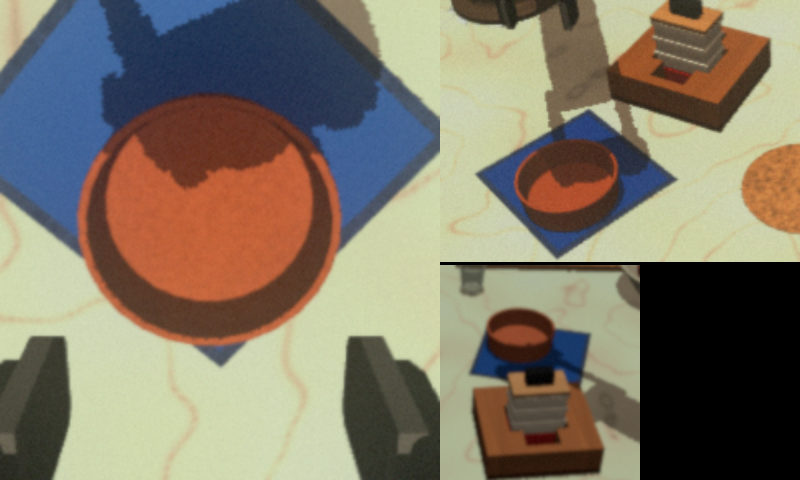

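Request:
drive_tool --motion '[[[-0.0346,0.0013,0.02],[0,0,-0.117],0.7],[[-0.0346,0.0013,0.05],[0,0,-0.117],0.7],[[-0.0346,0.0013,0.09],[0,0,-0.117],0.7],[[-0.0346,0.0013,0.13],[0,0,-0.117],0.7],[[-0.0346,0.0013,0.15],[0,0,-0.117],0.7],[[-0.0346,0.0013,0.17],[0,0,-0.117],0.7],[[-0.0346,0.0013,0.19],[0,0,-0.117],0.7],[[-0.0346,0.0013,0.205],[0,0,-0.117],0.7],[[-0.0346,0.0013,0.218],[0,0,-0.117],0.7],[[-0.0346,0.0013,0.218],[0,0,-0.117],0.7],[[-0.0346,0.0013,0.218],[0,0,-0.117],0.7]]'

```text
time: 39.9
ee_pos: [0.4628, -0.2639, 0.0878]
tcp_rot: [0.421, 0.907, 0.0, -0.001]
force: [0.7, -0.5, 0.1]
gripper_width: 0.0599
grasp_force: 0.0
```

```bash
python3 - <<'E'
from h import *
delta(.6897,-.0725,.088,130.2)
E
```

```text
shift [-0.0004  0.2969 -0.0003] turn 0.001 | tcp [ 0.4628 -0.2639  0.0878] yaw 130.23 tilt 0.1
```

Request:
drive_tool --motion '[[[0,0.005,0],[0,0,0],0.7],[[0,0.01,0],[0,0,0],0.7],[[0,0.015,0],[0,0,0],0.7],[[0,0.022,0],[0,0,0],0.7],[[0,0.032,0],[0,0,0],0.7],[[0,0.046,0],[0,0,0],0.7],[[0,0.062,0],[0,0,0],0.7],[[0,0.08,0],[0,0,0],0.7],[[0,0.1,0],[0,0,0],0.7],[[0,0.12,0],[0,0,0],0.7],[[0,0.14,0],[0,0,0],0.7],[[0,0.16,0],[0,0,0],0.7],[[0,0.18,0],[0,0,0],0.7],[[0,0.2,0],[0,0,0],0.7],[[0,0.22,0],[0,0,0],0.7],[[0,0.24,0],[0,0,0],0.7],[[0,0.255,0],[0,0,0],0.7],[[0,0.265,0],[0,0,0],0.7],[[0,0.272,0],[0,0,0],0.7],[[0,0.276,0],[0,0,0],0.7]]'

```text
time: 41.57
ee_pos: [0.6743, -0.0849, 0.0884]
tcp_rot: [0.42, 0.907, -0.0, -0.0]
force: [-2.6, -1.0, 1.8]
gripper_width: 0.0596
grasp_force: 1.7
```

Request:
drive_tool --motion '[[[0,0.008,0],[0,0,0],0.7],[[0,0.014,0],[0,0,0],0.7],[[0,0.02,0],[0,0,0],0.7],[[0,0.026,0],[0,0,0],0.7],[[0,0.03,0],[0,0,0],0.7],[[0,0.032,0],[0,0,0],0.7],[[0,0.032,0],[0,0,0],0.7],[[0,0.032,0],[0,0,0],0.7],[[0,0.022,0],[0,0,0],0.7],[[0,0.022,0],[0,0,0],0.7],[[0,0.022,-0.05],[0,0,0],0.7],[[0,0.022,-0.09],[0,0,0],0.7],[[0,0.022,-0.13],[0,0,0],0.7],[[0,0.022,-0.17],[0,0,0],0.7],[[0,0.022,-0.215],[0,0,0],0.7],[[0,0.022,-0.215],[0,0,0],0.7],[[0,0.022,-0.215],[0,0,0],0.7],[[0,0.022,-0.215],[0,0,0],0.7]]'

```text
time: 43.07
ee_pos: [0.6904, -0.072, 0.3037]
tcp_rot: [0.421, 0.907, 0.0, 0.0]
force: [-0.4, -0.7, -0.2]
gripper_width: 0.0596
grasp_force: 0.0
```

```bash
sed -i 's/<=10)|(h>172))&(s>150)/<=12)|(h>170))\&(s>110)/' h.py; python3 - <<'E'
from h import *
delta(.6897,-.0725,.088,130.2)
c,im=snap("wrist","d2"); dish(c,im)
E
```

```text
shift [ 2.000e-04 -1.000e-03  2.157e-01] turn -0.0 | tcp [ 0.6904 -0.072   0.3037] yaw 130.19 tilt 0.05
dish? (251, 138, 138, 133) [687.2 -72.7  64.8] [686.9 -72.7 128.1 129. ]
```

Request:
drive_tool --motion '[[[0.164,-0.176,-0.02],[0,0,0.49],1],[[0.164,-0.176,-0.02],[0,0,0.49],1],[[0.164,-0.176,-0.02],[0,0,0.49],1],[[0.164,-0.176,-0.02],[0,0,0.49],1],[[0.164,-0.176,-0.02],[0,0,0.49],1],[[0.164,-0.176,-0.02],[0,0,0.49],1],[[0.164,-0.176,-0.02],[0,0,0.49],1],[[0.164,-0.176,-0.02],[0,0,0.49],1],[[0.164,-0.176,-0.02],[0,0,0.49],1],[[0.164,-0.176,-0.02],[0,0,0.49],1],[[0.164,-0.176,-0.02],[0,0,0.49],1],[[0.164,-0.176,-0.02],[0,0,0.49],1]]'

```text
time: 44.12
ee_pos: [0.4513, -0.0603, 0.323]
tcp_rot: [0.628, 0.778, -0.0, -0.0]
force: [-0.6, -0.3, -0.2]
gripper_width: 0.0855
grasp_force: 0.0
```

```bash
cat >> h.py <<'E'
def carrier(c,im,seed,show=None):
    """fit carrier top outline: convex hull of wood pixels cluster around seed; silhouette fit of lower block (top face + sides)"""
    from scipy.optimize import minimize
    H=cv2.cvtColor(cv2.GaussianBlur(im,(3,3),0),cv2.COLOR_BGR2HSV).astype(int);h,s,v=H[...,0],H[...,1],H[...,2]
    wood=((h<24)&(s>95)&(v>15)).astype(np.uint8)
    def hull(p,zs):
        x,y,t=p; Q=np.array([[a*.09,b*.083] for a,b in((1,1),(-1,1),(-1,-1),(1,-1))])@np.array([[np.cos(t),np.sin(t)],[-np.sin(t),np.cos(t)]])+[x,y]
        return cv2.convexHull(proj(c,np.vstack([np.c_[Q,np.full(4,z)] for z in zs])).astype(np.float32))
    def render(p):
        m=np.zeros(im.shape[:2],np.uint8); cv2.fillPoly(m,[np.round(hull(p,(0,.052))*16).astype(np.int32)],255,cv2.LINE_AA,4); return m/255.
    m0=cv2.dilate((render(seed)>.5).astype(np.uint8),np.ones((31,31)))
    def cost(p):
        r=render(p); return (m0*np.where(r>0,0,wood)).sum()+(r*(1-wood)*.35).sum()+((r>0)&(r<1)).sum()*0
    best=min((minimize(cost,np.array(seed)+d,method="Nelder-Mead",options=dict(initial_simplex=np.array(seed)+d+np.array([[0,0,0],[.008,0,0],[0,.008,0],[0,0,.06]]),xatol=1e-4,fatol=1)) for d in np.array([[0,0,0],[.004,.004,.02],[-.004,-.004,-.02]])),key=lambda r:r.fun)
    x,y,t=best.x; print("carrier",round(x,4),round(y,4),np.degrees(t).round(2),"cost",round(best.fun))
    return best.x
E
python3 - <<'E'
from h import *
delta(.4092,.1109,.081,102.1)
c,im=snap("wrist","e1")
carrier(c,im,[.432,.0043,.211])
for n in("scene","side"):
    c,im=snap(n,"e1_"+n); print(n); carrier(c,im,[.432,.0043,.211])
E
```

```text
shift [ 0.1761 -0.005   0.242 ] turn 0.001 | tcp [ 0.4513 -0.0603  0.323 ] yaw 102.16 tilt 0.04
carrier 0.4314 0.0048 12.15 cost 158
scene
carrier 0.4256 0.0105 12.96 cost 491
side
carrier 0.4341 -0.003 11.32 cost 524
```

Request:
drive_tool --motion '[[[0.04,0,0],[0,0,0],1],[[0.08,-0.002,0],[0,0,0],1],[[0.12,-0.005,0],[0,0,0],1],[[0.16,-0.005,0],[0,0,0],1],[[0.177,-0.005,0],[0,0,0],1],[[0.177,-0.005,0.03],[0,0,0],1],[[0.177,-0.005,0.07],[0,0,0],1],[[0.177,-0.005,0.11],[0,0,0],1],[[0.177,-0.005,0.15],[0,0,0],1],[[0.177,-0.005,0.19],[0,0,0],1],[[0.177,-0.005,0.22],[0,0,0],1],[[0.177,-0.005,0.238],[0,0,0],1],[[0.177,-0.005,0.241],[0,0,0],1],[[0.177,-0.005,0.241],[0,0,0],1],[[0.177,-0.005,0.241],[0,0,0],1],[[0.177,-0.005,0.241],[0,0,0],1]]'

```text
time: 45.6
ee_pos: [0.41, 0.1121, 0.0839]
tcp_rot: [0.628, 0.778, 0.001, 0.001]
force: [-0.4, 0.9, -0.0]
gripper_width: 0.0853
grasp_force: 0.0
```

```bash
python3 - <<'E'
from h import *
delta(.4532,-.1454,.081,81.9);delta(.4123,.0962,.081,102.1)
E
```

```text
shift [-0.2608 -0.012   0.0029] turn 0.353 | tcp [0.41   0.1121 0.0839] yaw 102.15 tilt 0.21
shift [-0.016  -0.0011  0.0029] turn 0.001 | tcp [0.41   0.1121 0.0839] yaw 102.15 tilt 0.21
```

Request:
drive_tool --motion '[[[-0.004,-0.001,0],[0,0,0],1],[[-0.008,-0.001,0],[0,0,0],1],[[-0.011,-0.001,0],[0,0,0],1],[[-0.013,-0.001,0],[0,0,0],1],[[-0.015,-0.001,0],[0,0,0],1],[[-0.017,-0.001,0],[0,0,0],1],[[-0.019,-0.001,0],[0,0,0],1],[[-0.022,-0.001,0],[0,0,0.004],1],[[-0.026,-0.001,0],[0,0,0.01],1],[[-0.031,-0.002,0],[0,0,0.018],1],[[-0.037,-0.002,0],[0,0,0.026],1],[[-0.044,-0.002,0],[0,0,0.036],1],[[-0.052,-0.002,0],[0,0,0.048],1],[[-0.06,-0.003,0],[0,0,0.06],1],[[-0.068,-0.003,0],[0,0,0.072],1],[[-0.076,-0.003,0],[0,0,0.084],1],[[-0.084,-0.004,0],[0,0,0.095],1],[[-0.091,-0.004,0],[0,0,0.105],1],[[-0.096,-0.004,0],[0,0,0.112],1],[[-0.099,-0.005,0],[0,0,0.117],1]]'

```text
time: 47.27
ee_pos: [0.4245, 0.0133, 0.0824]
tcp_rot: [0.673, 0.74, 0.0, 0.0]
force: [2.3, 4.5, 1.0]
gripper_width: 0.0851
grasp_force: 2.1
```

```bash
python3 - <<'E'
from h import *
delta(.4532,-.1454,.081,81.9)
for n in("scene","side"):
    c,im=snap(n,"f1_"+n); carrier(c,im,[.437,-.07,.1])
E
```

```text
shift [-0.1607  0.0136  0.0014] turn 0.235 | tcp [0.4245 0.0133 0.0824] yaw 95.38 tilt 0.03
carrier 0.4295 -0.071 4.78 cost 571
carrier 0.4395 -0.0863 6.09 cost 1156
```

Request:
drive_tool --motion '[[[-0.003,0,0],[0,0,0.005],1],[[-0.007,0.0005,0],[0,0,0.011],1],[[-0.012,0.001,0],[0,0,0.019],1],[[-0.019,0.0015,0],[0,0,0.03],1],[[-0.027,0.002,0],[0,0,0.042],1],[[-0.035,0.003,0],[0,0,0.055],1],[[-0.043,0.0035,0],[0,0,0.067],1],[[-0.051,0.004,0],[0,0,0.08],1],[[-0.059,0.005,0],[0,0,0.092],1],[[-0.067,0.0055,0],[0,0,0.105],1],[[-0.075,0.006,0],[0,0,0.117],1],[[-0.083,0.007,0],[0,0,0.13],1],[[-0.091,0.0075,0],[0,0,0.142],1],[[-0.099,0.008,0],[0,0,0.155],1],[[-0.107,0.009,0],[0,0,0.167],1],[[-0.115,0.0095,0],[0,0,0.18],1],[[-0.123,0.01,0],[0,0,0.192],1],[[-0.13,0.011,0],[0,0,0.203],1],[[-0.135,0.0115,0],[0,0,0.211],1],[[-0.138,0.0117,0],[0,0,0.216],1]]'

```text
time: 49.03
ee_pos: [0.4492, -0.1231, 0.0823]
tcp_rot: [0.749, 0.663, 0.0, 0.0]
force: [-0.7, 4.2, -0.1]
gripper_width: 0.0853
grasp_force: 1.8
```

Request:
drive_tool --motion '[[[-0.003,0,0],[0,0,0.004],1],[[-0.006,0.0005,0],[0,0,0.009],1],[[-0.009,0.001,0],[0,0,0.014],1],[[-0.011,0.001,0],[0,0,0.018],1],[[-0.012,0.001,0],[0,0,0.018],1],[[-0.012,0.001,0],[0,0,0.018],1],[[-0.006,0.001,0],[0,0,0.018],1],[[0.01,0.001,0],[0,0,0.018],1],[[0.04,0.001,0],[0,0,0.018],1],[[0.05,0.001,0],[0,0,0.018],1],[[0.05,0.001,-0.04],[0,0,0.018],1],[[0.05,0.001,-0.08],[0,0,0.018],1],[[0.05,0.001,-0.12],[0,0,0.018],1],[[0.05,0.001,-0.16],[0,0,0.018],1],[[0.05,0.001,-0.2],[0,0,0.018],1],[[0.05,0.001,-0.24],[0,0,0.018],1],[[0.03,0.001,-0.24],[0,0,0.018],1],[[0,0.001,-0.24],[0,0,0.018],1],[[-0.03,0.001,-0.24],[0,0,0.018],1],[[-0.05,0.001,-0.24],[0,0,0.018],1]]'

```text
time: 50.7
ee_pos: [0.4437, -0.1741, 0.3234]
tcp_rot: [0.754, 0.657, -0.0, 0.002]
force: [0.4, 0.1, 0.5]
gripper_width: 0.0854
grasp_force: 0.0
```

Request:
drive_tool --motion '[[[-0.03,0,0],[0,0,0],1],[[-0.06,0,0],[0,0,0],1],[[-0.09,0,0],[0,0,0],1],[[-0.09,0,0],[0,0,0],1],[[-0.09,0,0],[0,0,0],1],[[-0.09,0,0],[0,0,0],1]]'

```text
time: 51.2
ee_pos: [0.4312, -0.2609, 0.3222]
tcp_rot: [0.755, 0.656, -0.0, -0.0]
force: [-0.9, 0.2, -0.2]
gripper_width: 0.0853
grasp_force: 0.0
```

```bash
cat >> h.py <<'E'
def mat(c,im):
    H=cv2.cvtColor(cv2.GaussianBlur(im,(3,3),0),cv2.COLOR_BGR2HSV).astype(int);h,s,v=H[...,0],H[...,1],H[...,2]
    m=((h>100)&(h<125)&(s>90)).astype(np.uint8)
    q=[k[:,0] for k in rects(m,60)]
    if q: print("mat",fitrect(c,np.vstack(q)[:,None],.001).round(4))
E
python3 - <<'E'
from h import *
c,im=snap("wrist","g1"); print(readout.state()["ee_pos"])
carrier(c,im,[.44,-.228,-.14]); mat(c,im)
cv2.imwrite("pics/m13.png",np.clip(im*1.4,0,255).astype(np.uint8))
E
```

```text
[ 0.43132219 -0.26048138  0.32221537]
carrier 0.4372 -0.2265 -8.17 cost 231
```

View pics/m13.png

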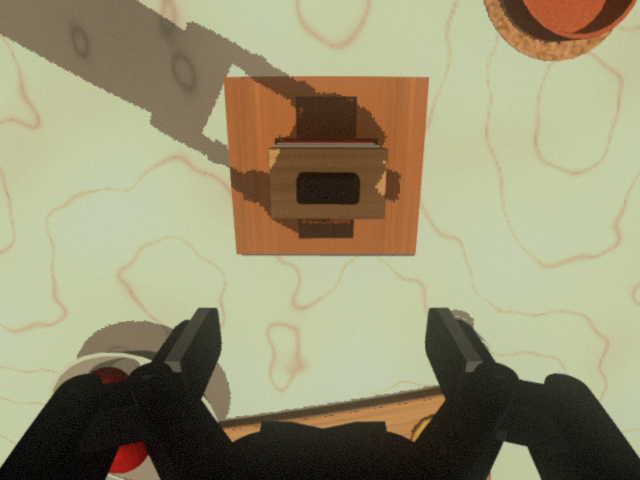

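Request:
drive_tool --motion '[[[0.04,0,0],[0,0,0],1],[[0.08,0,0],[0,0,0],1],[[0.12,0.001,0],[0,0,0],1],[[0.157,0.0014,0],[0,0,0],1],[[0.157,0.0014,0],[0,0,0],1],[[0.157,0.0014,0],[0,0,0],1],[[0.157,0.0014,0.04],[0,0,0],1],[[0.157,0.0014,0.08],[0,0,0],1],[[0.157,0.0014,0.12],[0,0,0],1],[[0.157,0.0014,0.16],[0,0,0],1],[[0.157,0.0014,0.2],[0,0,0],1],[[0.157,0.0014,0.23],[0,0,0],1],[[0.157,0.0014,0.24],[0,0,0],1],[[0.157,0.0014,0.24],[0,0,0],1],[[0.157,0.0014,0.24],[0,0,0],1],[[0.157,0.0014,0.24],[0,0,0],1]]'

```text
time: 52.58
ee_pos: [0.4565, -0.1068, 0.0843]
tcp_rot: [0.755, 0.656, 0.001, 0.002]
force: [0.1, 0.5, 0.7]
gripper_width: 0.0851
grasp_force: 0.0
```

```bash
python3 - <<'E'
from h import *
delta(.4506,-.1335,.082,81.9);delta(.4537,-.1455,.082,81.9)
E
```

```text
shift [-0.0273 -0.0021  0.0023] turn 0.002 | tcp [ 0.4565 -0.1068  0.0843] yaw 82.03 tilt 0.24
shift [-0.0388  0.0026  0.0024] turn 0.002 | tcp [ 0.4565 -0.1068  0.0843] yaw 82.03 tilt 0.24
```

Request:
drive_tool --motion '[[[-0.008,-0.002,0],[0,0,0],1],[[-0.015,-0.002,0],[0,0,0],1],[[-0.02,-0.002,0],[0,0,0],1],[[-0.023,-0.002,0],[0,0,0],1],[[-0.025,-0.002,0],[0,0,0],1],[[-0.027,-0.002,0],[0,0,0],1],[[-0.029,-0.001,0],[0,0,0],1],[[-0.031,0,0],[0,0,0.001],1],[[-0.033,0.001,0],[0,0,0.002],1],[[-0.035,0.0015,0],[0,0,0.002],1],[[-0.037,0.002,0],[0,0,0.002],1],[[-0.0388,0.0026,0],[0,0,0.002],1],[[-0.0388,0.0026,0],[0,0,0.002],1],[[-0.0388,0.0026,0],[0,0,0.002],1],[[-0.03,0.0026,0],[0,0,0.002],1],[[0,0.0026,0],[0,0,0.002],1],[[0.01,0.0026,0],[0,0,0.002],1],[[0.01,0.0026,-0.04],[0,0,0.002],1],[[0.01,0.0026,-0.08],[0,0,0.002],1],[[0.01,0.0026,-0.12],[0,0,0.002],1]]'

```text
time: 54.25
ee_pos: [0.4578, -0.0956, 0.2023]
tcp_rot: [0.754, 0.656, -0.001, -0.001]
force: [0.6, -0.9, 0.1]
gripper_width: 0.0853
grasp_force: 0.0
```

Request:
drive_tool --motion '[[[0,0,-0.04],[0,0,0],1],[[0,0,-0.08],[0,0,0],1],[[0,0,-0.12],[0,0,0],1],[[-0.04,0,-0.14],[0,0,0],1],[[-0.08,0,-0.14],[0,0,0],1],[[-0.12,0,-0.14],[0,0,0],1],[[-0.12,0,-0.14],[0,0,0],1],[[-0.12,0,-0.14],[0,0,0],1],[[-0.12,0,-0.14],[0,0,0],1],[[-0.12,0,-0.14],[0,0,0],1]]'

```text
time: 55.08
ee_pos: [0.4416, -0.214, 0.3418]
tcp_rot: [0.755, 0.656, -0.0, -0.001]
force: [-0.4, 0.2, -0.6]
gripper_width: 0.0857
grasp_force: 0.0
```

```bash
python3 - <<'E'
from h import *
c,im=snap("wrist","g2"); print(readout.state()["ee_pos"])
carrier(c,im,[.44,-.2385,-.14]); mat(c,im); dish(c,im)
E
```

```text
[ 0.44173286 -0.21383154  0.34183824]
carrier 0.438 -0.2361 -8.24 cost 624
dish? (108, 441, 53, 39) [ 106.4 -554.4   53.3] [ 111.4 -561.8   71.9  109.6]
dish? (488, 0, 133, 94) [682.8 -71.8  68.2] [683.7 -72.5 130.2 134.5]
```

```bash
python3 - <<'E'
from h import *
can=np.zeros((600,800,3),np.uint8)
c,s=snap("scene","z_s"); c2,d=snap("side","z_d"); w=cv2.imread("pics/g2.png")
can[:330,:440]=cv2.resize(s[160:340,110:350],(440,330)); can[:330,440:]=cv2.resize(d[130:300,280:466],(360,330)); can[330:,:360]=cv2.resize(w,(360,270))
cv2.imwrite("pics/m14.png",np.clip(can*1.5,0,255).astype(np.uint8))
E
```

```text
(no output)
```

View pics/m14.png

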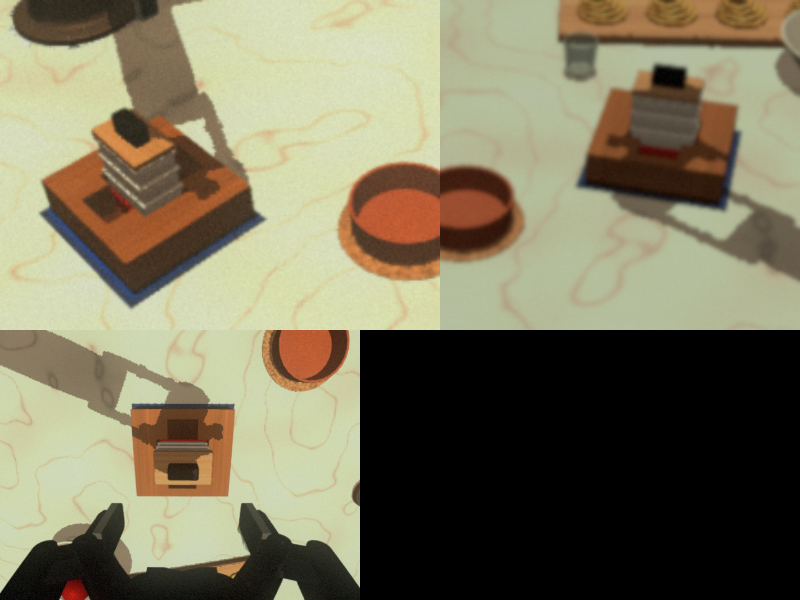

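```bash
python3 - <<'E'
from h import *
c=cam("wrist"); c["t"]=c["t"]+np.array([.4313,-.2605,.3222])-readout.state()["ee_pos"]
for p,z in(([(270,148),(388,148),(385,218),(273,217)],.122),([(225,78),(428,77),(414,254),(237,254)],.052)):
    P=plane(c,p,z)[:,:2]; print(P.mean(0).round(4),np.linalg.norm(P-np.roll(P,-1,0),axis=1).round(4))
E
```

```text
[ 0.4392 -0.2262] [0.0859 0.0529 0.0863 0.052 ]
[ 0.4374 -0.2268] [0.1778 0.1657 0.1781 0.1648]
```

Cover and carrier agree to within 2 mm, so I'm handing in.

```bash
python3 -c "
from bench import job
print(job.hand_in())"
```

```text
the job is handed in; nothing more can be done
None
```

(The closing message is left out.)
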